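# Load the stone case with the fitting cabochons

### The job

Prise the case's lid up with the thin blade, open the lid fully, and lay the blade back on its leather pad. Put every amber stone of the size that fits the case's pockets (24 mm) flat side down into a pocket of its own, leaving the smaller and larger ones on the counter, and then shut the lid fully. Leave the loupe, the ring cone and the dish where they are.

Things in the scene. Friction and masses are not known exactly. Their poses are not given: they have to be found in the camera images.
- case: Dark green case fixed to the counter, 100 mm (x) by 206 mm (y), rim 45 mm high, walls 5 mm, no handle or latch. Origin: centre of underside; +x points to the hinge side, away from the robot; -x is the front. A cream insert inside, its top 31 mm above the underside (14 mm below the rim), has a row of five round pockets 27 mm across, 7 mm deep (floors at 24 mm).
- lid (a joint): Angle of the case's flat lid: 0 = shut, lying on the rim; 1.7 = fully open, at its stop just past upright. Stiff hinge: the lid stays at any angle; moving it takes 1 to 2 N at its edge. Slab 112 mm from hinge to front edge, 208 mm wide, 8 mm thick; it overhangs the front wall by 12 mm; shut, its underside is 45 mm above the counter.
- hinge_line (a point): Middle of the lid's hinge axis (along the case's y), at the rear of the rim, 45 mm above the counter, in the plane of the lid's underside.
- lid_edge (a point): Middle of the lid's front edge, on its underside; moves with the lid, 112 mm from the hinge axis.
- blade: Thin opening blade tool, 140 mm long: wooden handle 90 x 14 x 14 mm (from 65 mm behind to 25 mm ahead of the origin along x) and a flat stiff steel blade 12 mm wide, 2.5 mm thick, ending 75 mm ahead. Origin: underside of the handle near the balance point; x runs to the tip, z up as it lies. Blade mid-plane 7 mm above the handle's underside. About 50 g.
- blade_tip (a point): Middle of the end of the steel blade, at half its thickness.
- pad: Brown leather pad fixed on the counter, 200 mm (x) by 85 mm (y), 2 mm thick, where the blade lies at the start. Origin: centre of its underside.
- pocket1 (a point): Centre of the mouth of pocket 1 (27 mm across, 7 mm deep), level with the insert's top; pockets are 38 mm apart along the case's y, 5 mm in front of its middle.
- pocket2 (a point): Centre of the mouth of pocket 2 (27 mm across, 7 mm deep), level with the insert's top; pockets are 38 mm apart along the case's y, 5 mm in front of its middle.
- pocket3 (a point): Centre of the mouth of pocket 3 (27 mm across, 7 mm deep), level with the insert's top; pockets are 38 mm apart along the case's y, 5 mm in front of its middle.
- pocket4 (a point): Centre of the mouth of pocket 4 (27 mm across, 7 mm deep), level with the insert's top; pockets are 38 mm apart along the case's y, 5 mm in front of its middle.
- pocket5 (a point): Centre of the mouth of pocket 5 (27 mm across, 7 mm deep), level with the insert's top; pockets are 38 mm apart along the case's y, 5 mm in front of its middle.
- fit1: Amber cabochon stone: round, 24 mm across, straight-sided to 15 mm, with a low dome to 18 mm at the middle. Origin: centre of its flat underside; z up. All stones have the same material and height and differ only in diameter. The size that fits the pockets. Three to five of these are present (absent ones read None).
- fit2: Amber cabochon stone: round, 24 mm across, straight-sided to 15 mm, with a low dome to 18 mm at the middle. Origin: centre of its flat underside; z up. All stones have the same material and height and differ only in diameter. The size that fits the pockets. Three to five of these are present (absent ones read None).
- fit3: Amber cabochon stone: round, 24 mm across, straight-sided to 15 mm, with a low dome to 18 mm at the middle. Origin: centre of its flat underside; z up. All stones have the same material and height and differ only in diameter. The size that fits the pockets. Three to five of these are present (absent ones read None).
- fit4: Amber cabochon stone: round, 24 mm across, straight-sided to 15 mm, with a low dome to 18 mm at the middle. Origin: centre of its flat underside; z up. All stones have the same material and height and differ only in diameter. The size that fits the pockets. Three to five of these are present (absent ones read None).
- fit5: Amber cabochon stone: round, 24 mm across, straight-sided to 15 mm, with a low dome to 18 mm at the middle. Origin: centre of its flat underside; z up. All stones have the same material and height and differ only in diameter. The size that fits the pockets. Three to five of these are present (absent ones read None).
- small1: Amber cabochon stone: round, 18 mm across, straight-sided to 15 mm, with a low dome to 18 mm at the middle. Origin: centre of its flat underside; z up. All stones have the same material and height and differ only in diameter. Too small for the pockets (loose in them).
- small2: Amber cabochon stone: round, 18 mm across, straight-sided to 15 mm, with a low dome to 18 mm at the middle. Origin: centre of its flat underside; z up. All stones have the same material and height and differ only in diameter. Too small for the pockets (loose in them).
- large1: Amber cabochon stone: round, 30 mm across, straight-sided to 15 mm, with a low dome to 18 mm at the middle. Origin: centre of its flat underside; z up. All stones have the same material and height and differ only in diameter. Too large for the pockets.
- large2: Amber cabochon stone: round, 30 mm across, straight-sided to 15 mm, with a low dome to 18 mm at the middle. Origin: centre of its flat underside; z up. All stones have the same material and height and differ only in diameter. Too large for the pockets.
- loupe: Bystander: black eye loupe 42 mm across, 24 mm high, with a steel tab. Origin: centre of its underside.
- ring_cone: Bystander: wooden ring cone, foot 60 mm across, 72 mm high. Origin: centre of its underside.
- dish: Bystander: small white dish 90 mm across, 22 mm high. Origin: centre of its underside.

How it is judged:
By the outcome, as a careful person would: the job done as asked, in the order asked, and still so for the second after the job is handed in, with the robot touching nothing.
Of fit1, fit2, fit3, fit4, fit5 only 3 to 5 are there at a start; the rules pass over those that are not, and their reading is None.
At some moment in a run one of fit1, fit2, fit3, fit4, fit5 may be knocked a few centimetres aside while the robot is not near it.
It also fails if it takes over 200 s, if anything falls off the work surface, if the arm or the gripper's body presses on something with over 40 N, if the wrist force passes 120 N, or if a joint passes its speed limit or range.

### The arm

A 7-joint arm with a two-finger parallel gripper is mounted at the origin on the work surface. World frame = base frame: x ahead of the robot, y to its left, z up, the work surface at z = 0. Lengths are in m, angles in rad, forces in N, time in s.
With the tool pointing down it reaches from about 0.425 to 0.95 m from the base axis. Payload 4.7 kg.
Tool frame: the origin (TCP) lies midway between the tips of the shut fingers; the grasp point (between the pads) lies 19 mm behind it; z points along the fingers, y is the line along which they close (so a half turn about z gives the same grasp; the last joint's range is limited). The gripper opens to 85 mm and grips with 20 to 120 N. Pads are 22 mm wide; open, the fingers measure 114 mm over their backs; the gripper's body (76 mm by 85 mm) begins 54 mm behind the grasp point. The pads swing forward as they close: fully open they stand 13 mm farther back than shut.
Start: joints at [1.285, 0.469, -0.049, 1.532, 0.024, 1.141, -0.082], TCP at [0.171, -0.653, 0.231] pointing down, gripper open.
Joint ranges: [-2.59, 2.59], [-0.33, 1.99], [-1.39, 1.29], [0.1, 2.45], [-1.04, 4.18], [0.21, 1.99], [-2.66, 2.66]. Speed limits (rad/s): [2.57, 2.57, 3.14, 3.14, 3.14, 3.14, 3.14].

### API

Orientations are given as a unit quaternion [w, x, y, z].
In Python, from bench import bot gives the robot as it stands. The module is installed in compiled form; this text tells all that it offers.
- The arm moves only by the tool send_rows, never from a script. Its argument "deltas" is a list of rows, each a list of 7 numbers: the shift along the world's x, y, z in units of 150 mm (1.0 is 150 mm), then the turn, a rotation vector about the world's x, y, z in units of 90 degrees (1.0 is 90 degrees), then the closure, from -1 (fully open) to 1 (shut). A call has 1 to 5 rows; each row is the pose to reach, as a shift and turn from the pose commanded when the call began; what a row does not reach only later rows make up. A row lasts 1/12 s, in which the tool goes at most 41.7 mm and 7.16 degrees, less where a joint would pass 70% of its speed; a pose out of reach is approached as far as the arm can. A call with a number of a shift or a turn outside -1 to 1 is refused whole. A call with a gripper value outside its range is refused whole. The fingers move at their own pace and stop on an object; "grip_force" is the grip in N (left out, the last holds). Time passes only in rows, so rows that repeat a pose let the fingers close. It gives the time, the measured TCP pose, the force, the opening and the grip force at its end, in the units of the state.
- bot.get_obs(): the state, without advancing time (a new reading comes with each control period).
- bot.snapshot(name): name is "side" or "top" or "wrist"; returns (picture, depth): 400x640x3 uint8, red, green, blue; 400x640 float32, m along the optical axis (not along the pixel's ray), 0 where there is no reading.
- bot.calibration(name): a dict with "fx", "fy", "cx", "cy" (pixels), "dist" ([k1, k2, p1, p2, k3] as OpenCV has them; the pictures are not rectified), "R" (3x3) and "t" (3): a world point X has camera coordinates R X + t. Camera axes: x right, y down, z forward; pixel columns grow to the right and rows downward; lengths in m; the calibration is good to about 2 mm. A picture is of the moment at which its call begins: read the wrist's pose just before it. calibration takes no time and is no camera call; for the wrist camera it gives the pose at the moment of the call.
- bot.hand_in(): hands the job in; it is judged then, once.
The state is a dict: "time": time; "joint_positions": joint angles; "qvel": joint speeds; "joint_torque": joint torques, N m; "eef_pos": TCP position; "orientation": TCP orientation; "force": force on the tool from outside, world axes, zero at the start; "moment": the same for the moment, N m; "gripper_width": finger opening in m; "grasp_force": force on a finger pad.
Only numpy, scipy, OpenCV 4.12 (cv2) and the standard library are available. Lean on these libraries where they do the work, as an engineer would, in place of code of your own. Each camera call takes 0.05 s, during which the arm holds its last target. There are 200 camera calls.

## Working session

There is one attempt and no reset: what is moved stays moved. The work goes in short steps, Python scripts to look and compute and a tool call to move; the robot and the scene stay as the last step left them, time stands still between calls to the robot, and variables do not carry over. Pictures are saved under pics/ and viewed, at most 14 in all, crops included, and the job is handed in when it is done.

Besides the shell and the picture viewer there is one more tool, called in YAML: its name, and indented under it one key for each argument. send_rows: Moves the arm, as the interface text tells. Shifts and turns lie within -1 to 1; 1 stands for 150 mm of shift or 90 degrees of turn. Its arguments: {"type":"object","properties":{"deltas":{"type":"array","items":{"type":"array","items":{"type":"number","minimum":-1,"maximum":1}}},"grip_force":{"type":"number"}},"required":["deltas"]}

```bash
ls; mkdir -p pics; cat > h.py <<'E'
import numpy as np, cv2
from bench import bot
def cal(n):
    c=bot.calibration(n);K=np.array([[c['fx'],0,c['cx']],[0,c['fy'],c['cy']],[0,0,1.]])
    return K,np.array(c['dist'],float),np.array(c['R']),np.array(c['t'])
def ray(c,px):
    K,d,R,t=c
    u=cv2.undistortPoints(np.array(px,float).reshape(-1,1,2),K,d).reshape(-1,2)
    return -R.T@t,np.c_[u,np.ones(len(u))]@R
def onz(c,px,z):
    o,d=ray(c,px); return o+d*((z-o[2])/d[:,2])[:,None]
def cloud(c,dep):
    v,u=np.mgrid[:400,:640]
    o,d=ray(c,np.stack([u,v],-1).reshape(-1,2).astype(float))
    return (o+d*dep.reshape(-1,1)).reshape(400,640,3)
def proj(c,X):
    K,d,R,t=c
    return cv2.projectPoints(np.array(X,float).reshape(-1,3),cv2.Rodrigues(R)[0],t,K,d)[0].reshape(-1,2)
def save(n,im): cv2.imwrite('pics/'+n+'.png',im[:,:,::-1])
E
python3 - <<'E'
from h import *
np.set_printoptions(precision=4,suppress=True)
o=bot.get_obs();print(o)
for n in('side','top'):
    im,d=bot.snapshot(n);save(n+'0',im);np.savez(''+n+'0.npz',im=im,d=d);c=cal(n);print(n,-c[2].T@c[3],c[2],c[0][0,0])
E
```

```text
pics
{'time': 0.0, 'joint_positions': array([ 1.2851,  0.4695, -0.0486,  1.5337,  0.0241,  1.141 , -0.0823]), 'qvel': array([-0.0017, -0.0006,  0.0022,  0.0023,  0.0024,  0.0004,  0.001 ]), 'joint_torque': array([ -0.0009, -51.0312,  -0.0472, -23.7723,   0.0106,   0.0074,
        -0.    ]), 'eef_pos': array([ 0.1713, -0.6523,  0.2303]), 'orientation': array([-0.001 ,  0.9918,  0.128 , -0.0001]), 'force': array([-0.3561,  1.3554,  0.9629]), 'moment': array([-0.0162, -0.0118,  0.0234]), 'grasp_force': 0.0, 'gripper_width': 0.08540786625483533}
side [0.1031 0.7578 0.6883] [[-0.835  -0.5501  0.0064]
 [-0.316   0.4701 -0.8241]
 [ 0.4504 -0.6902 -0.5664]] 421.53860113645624
top [ 0.3747 -0.0336  1.4077] [[ 0.0132 -0.9999 -0.0073]
 [-0.9889 -0.012  -0.148 ]
 [ 0.1479  0.0091 -0.989 ]] 457.64780952912906
```

View pics/top0.png

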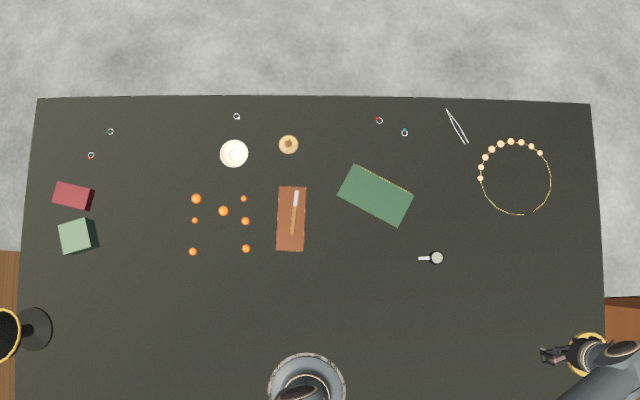

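View pics/side0.png

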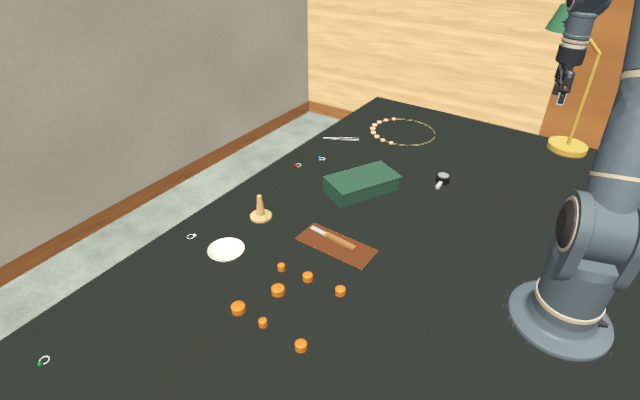

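Top view: the case is around (375,195), rotated, with its gold hinge edge at the upper right. The blade lies on the pad (291,219), tip towards +x. There are seven stones at x≈190–250, y≈195–252. The loupe is at (437,257), the dish at (233,153) and the cone at (288,144). The side view agrees with this.

```bash
cat > m.py <<'E'
from h import *
np.set_printoptions(precision=4,suppress=True)
z=np.load('top0.npz');im,d=z['im'],z['d'];c=cal('top');P=cloud(c,d)
hsv=cv2.cvtColor(im,cv2.COLOR_RGB2HSV)
def comps(m,amin):
    n,l,s,ce=cv2.connectedComponentsWithStats(m.astype(np.uint8))
    return [(l==i) for i in range(1,n) if s[i,4]>=amin]
H,S,V=hsv[...,0],hsv[...,1],hsv[...,2]
print('counter z',np.median(P[200:240,100:150,2]))
print('stones')
for m in comps((H<20)&(S>170)&(V>120),8):
    v,u=np.nonzero(m)
    if P[v,u,2].max()>0.06 or u.max()>300: continue
    zs=np.median(P[m][:,2]); ce=onz(c,[[u.mean(),v.mean()]],0.0135)[0]
    px=onz(c,[[0,0],[1,0]],0.0135); s=np.linalg.norm(px[1]-px[0])
    print(u.mean().round(1),v.mean().round(1),m.sum(),'z',zs.round(4),ce[:2],'diam',2*np.sqrt(m.sum()/np.pi)*s)
# case lid: z about 53
m=(P[...,2]>0.035)&(P[...,2]<0.075)&(H>55)&(H<90)&(S>60)
for k in comps(m,200):
    v,u=np.nonzero(k); X=onz(c,np.c_[u,v],0.053)
    r=cv2.minAreaRect((X[:,:2]*1000).astype(np.float32)); print('lid',r,np.median(P[k][:,2]),cv2.boxPoints(r), u.min(),u.max(),v.min(),v.max())
# pad
m=(H<15)&(S>80)&(V>60); m[:,:265]=0;m[:,320:]=0;m[:170]=0;m[260:]=0
m=cv2.morphologyEx(m.astype(np.uint8),cv2.MORPH_CLOSE,np.ones((9,9)))>0
for k in comps(m,300):
    v,u=np.nonzero(k); X=onz(c,np.c_[u,v],0.002)
    r=cv2.minAreaRect((X[:,:2]*1000).astype(np.float32)); print('pad',r,np.median(P[k][:,2]),cv2.boxPoints(r))
big=cv2.resize(im[140:260,180:440],None,fx=3,fy=3,interpolation=cv2.INTER_CUBIC);save('top0big',big)
for n,(u,v) in dict(loupe=(437,257),cone=(288,144),dish=(233,153)).items(): print(n,onz(c,[[u,v]],0.01)[0],P[v,u])
E
python3 m.py
```

```text
counter z 0.00032530505486827455
stones
199.4 198.4 14 z 0.0136 [0.578  0.3414] diam 0.02015021986028506
195.1 250.5 12 z 0.0152 [0.4162 0.3474] diam 0.01865547856148796
pad ((521.6236572265625, 55.77386474609375), (88.09989929199219, 202.89285278320312), 88.46925354003906) 0.0028655128338608282 [[419.0367  14.4496]
 [621.8572   9.0297]
 [624.2106  97.0981]
 [421.3901 102.5181]]
loupe [ 0.4061 -0.3939  0.01  ] [ 0.4056 -0.3883  0.0319]
cone [0.7551 0.0691 0.01  ] [0.7474 0.067  0.0384]
dish [0.7245 0.2425 0.01  ] [0.7252 0.243  0.0072]
```

View pics/top0big.png

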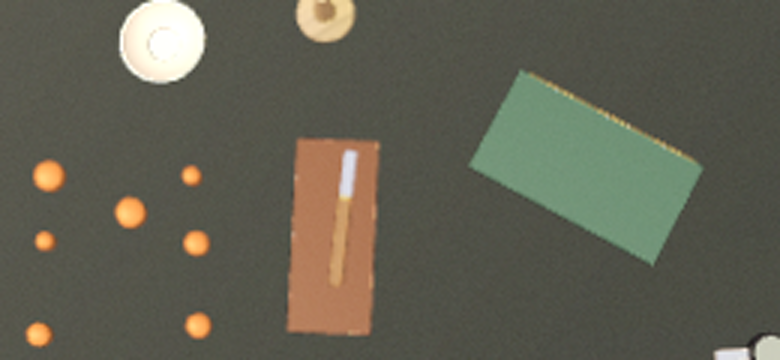

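The crop shows two large stones at (196,198) and (223,210), two small ones at (244,198) and (195,220), and three that fit at (245,221), (246,248) and (193,251). I'll loosen the colour masks and measure the lid and blade too.

```bash
cat > m.py <<'E'
from h import *
np.set_printoptions(precision=4,suppress=True)
z=np.load('top0.npz');im,d=z['im'],z['d'];c=cal('top');P=cloud(c,d)
hsv=cv2.cvtColor(im,cv2.COLOR_RGB2HSV);H,S,V=[hsv[...,i].astype(int) for i in range(3)]
def comps(m,amin):
    n,l,s,ce=cv2.connectedComponentsWithStats(m.astype(np.uint8))
    return [(l==i) for i in range(1,n) if s[i,4]>=amin]
m=(H<22)&(S>70)&(V>110);m[:,:180]=0;m[:,258:]=0;m[:185]=0;m[265:]=0
for k in comps(m,8):
    v,u=np.nonzero(k);ce=onz(c,[[u.mean(),v.mean()]],0.012)[0]
    print('stone',u.mean().round(1),v.mean().round(1),k.sum(),np.median(P[k][:,2]).round(4),ce[:2],'diam',2*np.sqrt(k.sum()/np.pi)*1.4/457)
print(hsv[195,375])
m=(abs(H-hsv[195,375,0])<12)&(S>40)&(V>90);m[:,:325]=0;m[:,425:]=0;m[:155]=0;m[235:]=0
for k in comps(m,500):
    v,u=np.nonzero(k);print('z',np.median(P[k][:,2]))
    X=onz(c,np.c_[u,v],0.053)
    r=cv2.minAreaRect((X[:,:2]*1000).astype(np.float32));print('lid',r,'\n',cv2.boxPoints(r))
print(im[200,295],im[222,293],im[240,285],P[200,295],P[222,293],P[240,285])
box=np.zeros((400,640),bool);box[185:240,284:304]=1
m1=(S<60)&(V>150)&box; m2=(H>11)&(V>130)&(S>60)&box
for n,mm in(('steel',m1),('wood',m2)):
  for k in comps(mm,15):
    v,u=np.nonzero(k);X=onz(c,np.c_[u,v],0.011)[:,:2]*1000
    print(n,k.sum(),np.median(P[k][:,2]),cv2.minAreaRect(X.astype(np.float32)))
E
python3 m.py
```

```text
stone 196.0 198.1 103 0.0147 [0.5788 0.3528] diam 0.03508209395104158
stone 243.3 198.1 42 0.0124 [0.5808 0.2037] diam 0.022402244875282345
stone 223.0 210.4 98 0.0145 [0.5415 0.2657] diam 0.0342199942926393
stone 194.6 220.1 44 0.0096 [0.51   0.3536] diam 0.022929428647323315
stone 245.0 220.8 68 0.0111 [0.5102 0.1961] diam 0.028505020080322924
stone 245.7 248.0 69 0.0159 [0.4268 0.1912] diam 0.02871385085807722
stone 192.5 251.2 68 0.0153 [0.414  0.3556] diam 0.028505020080322924
[ 65  59 147]
z 0.05331542148413271
lid ((587.8729248046875, -198.35855102539062), (209.73397827148438, 112.36217498779297), 62.027225494384766) 
 [[ 489.0674 -264.6221]
 [ 588.3024 -317.3258]
 [ 686.6785 -132.095 ]
 [ 587.4435  -79.3913]]
[220 221 231] [206 160 110] [180 125  90] [0.5765 0.0432 0.0134] [0.508  0.0477 0.0181] [0.4538 0.0722 0.0013]
steel 72 0.009681796059009873 ((585.0332641601562, 41.3654899597168), (14.012598991394043, 47.51395797729492), 84.89107513427734)
wood 19 0.0009483573291979575 ((584.3029174804688, 60.70843505859375), (16.84720230102539, 14.82746410369873), 37.68306350708008)
wood 295 0.008827367128949382 ((518.373291015625, 49.755882263183594), (123.61830139160156, 52.394744873046875), 1.3160761594772339)
wood 20 0.0031002437235763125 ((466.1519775390625, 19.763994216918945), (17.30068588256836, 25.879974365234375), 45.89905548095703)
```

Every size and height matches: lid 210×112 mm with its top at 53 mm, yaw ≈ −28°; blade yaw ≈ −5°, tip near (0.609, 0.039). Moving to hover over the blade.

send_rows:
  deltas:
    - [0.25, 0.117, 0, 0, 0, -0.074, -1]
    - [0.5, 0.233, 0, 0, 0, -0.148, -1]
    - [0.75, 0.35, 0, 0, 0, -0.222, -1]
    - [1.0, 0.467, 0, 0, 0, -0.222, -1]

```text
time: 0.43
eef_pos: [0.3226, -0.5817, 0.2308]
orientation: [-0.0, 0.999, -0.048, -0.0]
force: [0.6, -1.1, 0.6]
gripper_width: 0.0851
grasp_force: 0.0
```

send_rows:
  deltas:
    - [0.083, 0.25, 0, 0, 0, 0, -1]
    - [0.167, 0.5, 0, 0, 0, 0, -1]
    - [0.25, 0.75, 0, 0, 0, 0, -1]
    - [0.333, 1.0, 0, 0, 0, 0, -1]

```text
time: 0.77
eef_pos: [0.3717, -0.4306, 0.2307]
orientation: [-0.0, 0.999, -0.046, -0.0]
force: [1.1, 0.1, 0.3]
gripper_width: 0.0855
grasp_force: 0.0
```

send_rows:
  deltas:
    - [0.083, 0.25, 0, 0, 0, 0, -1]
    - [0.167, 0.5, 0, 0, 0, 0, -1]
    - [0.25, 0.75, 0, 0, 0, 0, -1]
    - [0.333, 1.0, 0, 0, 0, 0, -1]

```text
time: 1.1
eef_pos: [0.4213, -0.2808, 0.2311]
orientation: [-0.0, 0.999, -0.046, -0.0]
force: [0.9, 0.9, -1.1]
gripper_width: 0.0856
grasp_force: 0.0
```

send_rows:
  deltas:
    - [0.083, 0.25, 0, 0, 0, 0, -1]
    - [0.167, 0.5, 0, 0, 0, 0, -1]
    - [0.25, 0.75, 0, 0, 0, 0, -1]
    - [0.333, 1.0, 0, 0, 0, 0, -1]

```text
time: 1.43
eef_pos: [0.4712, -0.1309, 0.2312]
orientation: [0.0, 0.999, -0.046, -0.0]
force: [0.4, -0.2, 0.4]
gripper_width: 0.0853
grasp_force: 0.0
```

send_rows:
  deltas:
    - [0.083, 0.25, 0, 0, 0, 0, -1]
    - [0.167, 0.5, 0, 0, 0, 0, -1]
    - [0.25, 0.75, 0, 0, 0, 0, -1]
    - [0.333, 1.0, 0, 0, 0, 0, -1]
    - [0.333, 1.0, 0, 0, 0, 0, -1]

```text
time: 1.85
eef_pos: [0.5226, 0.0267, 0.2316]
orientation: [-0.003, 0.999, -0.04, 0.001]
force: [1.2, 0.4, 0.5]
gripper_width: 0.0854
grasp_force: 0.0
```

```bash
python3 - <<'E'
from h import *
np.set_printoptions(precision=4,suppress=True)
o=bot.get_obs();c=cal('wrist');im,d=bot.snapshot('wrist');save('w1',im);np.savez('w1.npz',im=im,d=d)
print(o['joint_positions'],o['eef_pos'],o['orientation'],-c[2].T@c[3],c[2],c[0][0,0])
E
```

```text
[ 0.1852  0.2449 -0.3719  1.8754  0.0967  1.0367 -1.8758] [0.5226 0.0267 0.2316] [-0.0027  0.9992 -0.0397  0.0008] [0.6044 0.0189 0.3749] [[-0.0794 -0.9968 -0.0041]
 [-0.9456  0.074   0.3169]
 [-0.3156  0.0291 -0.9485]] 336.33545456522097
```

View pics/w1.png

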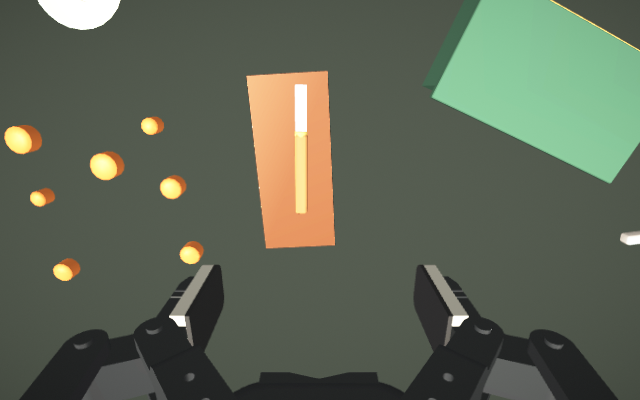

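The wrist view shows the blade at (301, 85–213), tip up. The stones are on the left, and part of the lid is at upper right with its corners near (432,97) and (610,183).

```bash
cat > m2.py <<'E'
from h import *
np.set_printoptions(precision=4,suppress=True)
z=np.load('w1.npz');im,d=z['im'],z['d'];c=cal('wrist')
g=cv2.cvtColor(im,cv2.COLOR_RGB2HSV).astype(int);H,S,V=g[...,0],g[...,1],g[...,2]
box=np.zeros((400,640),bool);box[75:225,285:318]=1
for n,m,zz in(('steel',(S<40)&(V>200)&box,0.01025),('wood',(H>17)&(S>40)&(V>200)&box,0.016)):
    v,u=np.nonzero(m);X=onz(c,np.c_[u,v],zz)[:,:2]*1000
    r=cv2.minAreaRect(X.astype(np.float32));print(n,m.sum(),r,X.min(0),X.max(0)); print(cv2.boxPoints(r))
m=(H>8)&(H<30)&(S>100)&(V>120);m[:,225:]=0
n,l,s,ce=cv2.connectedComponentsWithStats(m.astype(np.uint8))
for i in range(1,n):
    if s[i,4]>80:
        # top cap only: bright region
        k=(l==i)&(V>225);v,u=np.nonzero(k);q=onz(c,[[u.mean(),v.mean()]],0.016)[0]
        print('stone',u.mean(),v.mean(),k.sum(),s[i,4],q[:2])
print('lid corners',onz(c,[[432,97],[610,183]],0.053))
E
python3 m2.py
```

```text
steel 570 ((584.6113891601562, 35.36957931518555), (11.757880210876465, 47.82964324951172), 84.58344268798828) [560.3638  27.3531] [608.7709  43.381 ]
[[560.2484  31.7744]
 [607.8645  27.2594]
 [608.9744  38.9648]
 [561.3583  43.4797]]
wood 875 ((516.1862182617188, 42.5816650390625), (12.668021202087402, 91.05559539794922), 83.9513168334961) [470.4955  31.5915] [562.017   51.4527]
[[470.2444  41.0803]
 [560.7932  31.4855]
 [562.128   44.083 ]
 [471.5793  53.6778]]
stone 149.5614973262032 125.8716577540107 187 309 [0.5806 0.1955]
stone 17.635955056179775 140.06067415730337 445 756 [0.5789 0.3441]
stone 103.47193877551021 167.28061224489795 392 620 [0.5411 0.2574]
stone 171.12773722627736 188.56934306569343 274 418 [0.5107 0.1877]
stone 37.548780487804876 198.65243902439025 164 340 [0.5119 0.345 ]
stone 189.88114754098362 254.9016393442623 244 397 [0.4273 0.1837]
stone 62.643478260869564 272.2 230 439 [0.4161 0.3472]
lid corners [[ 0.5868 -0.0885  0.053 ]
 [ 0.4896 -0.2713  0.053 ]]
```

The m2 calibration was read after the arm had settled, so it doesn't belong to that picture. Retaking at rest, with the calibration saved alongside.

```bash
cat >> h.py <<'E'
def shot(n,name=None):
    o=bot.get_obs();c=cal(n);im,d=bot.snapshot(n)
    if name: save(name,im)
    return o,c,im,d
E
sed -i "s/^z=np.load.*/o,c,im,d=shot('wrist');print(o['eef_pos'],o['orientation'],abs(o['qvel']).max())/" m2.py; python3 m2.py|grep -v lid; python3 m2.py
```

```text
[0.5217 0.0223 0.2312] [-0.0011  0.9991 -0.0415 -0.    ] 0.07780673090265323
steel 567 ((585.630126953125, 40.832298278808594), (12.35260009765625, 46.863616943359375), 84.34220123291016) [561.8627  32.376 ] [609.3781  48.5933]
[[561.7036  36.9962]
 [608.3389  32.376 ]
 [609.5567  44.6684]
 [562.9213  49.2886]]
wood 893 ((517.1517333984375, 47.50502014160156), (12.648510932922363, 92.09651947021484), 84.31951904296875) [470.9666  36.7395] [563.4934  56.8607]
[[470.7036  45.7697]
 [562.3479  36.6539]
 [563.5999  49.2403]
 [471.9556  58.3561]]
stone 144.0744680851064 125.85106382978724 188 313 [0.5811 0.2013]
stone 12.154195011337869 140.68934240362813 441 753 [0.5788 0.3505]
stone 98.43401015228426 167.36040609137055 394 632 [0.5415 0.2631]
stone 166.3003663003663 188.5970695970696 273 423 [0.5111 0.1932]
stone 32.42857142857143 199.4223602484472 161 338 [0.5115 0.3514]
stone 185.51626016260164 255.1910569105691 246 394 [0.4274 0.189 ]
stone 58.36888888888889 273.08444444444444 225 442 [0.4153 0.3531]
 [ 0.4896 -0.2713  0.053 ]]
[0.5212 0.0191 0.2309] [-0.0001  0.999  -0.0438 -0.0005]
[... 286 characters left out ...]
 47.192420959472656), (12.784056663513184, 92.20057678222656), 83.8835220336914) [470.8678  35.926 ] [563.3134  56.7874]
[[470.5193  45.7488]
 [562.1949  35.9248]
 [563.5571  48.6361]
 [471.8815  58.46  ]]
stone 140.18947368421053 126.2421052631579 190 317 [0.5812 0.2013]
stone 10.16452442159383 142.30334190231363 389 693 [0.5782 0.3486]
stone 94.87055837563452 168.253807106599 394 630 [0.5414 0.2632]
stone 162.86617100371748 189.02230483271376 269 424 [0.5112 0.1932]
stone 29.2125 200.44375 160 339 [0.5116 0.3513]
stone 182.728 255.632 250 398 [0.4274 0.189 ]
stone 55.65502183406114 274.12663755458516 229 441 [0.4153 0.3531]
lid corners [[ 0.5856 -0.0923  0.053 ]
 [ 0.4875 -0.2751  0.053 ]]
```

Consistent now: blade origin ≈ (0.537, 0.045), yaw −6°. Descending and gripping.

send_rows:
  deltas:
    - [0.06, 0.09, -0.2, 0, 0, -0.011, -1]
    - [0.12, 0.177, -0.45, 0, 0, -0.011, -1]
    - [0.12, 0.177, -0.7, 0, 0, -0.011, -1]
    - [0.12, 0.177, -0.95, 0, 0, -0.011, -1]
    - [0.12, 0.177, -1.0, 0, 0, -0.011, -1]
  grip_force: 80

```text
time: 2.42
eef_pos: [0.5347, 0.0408, 0.0758]
orientation: [0.001, 0.998, -0.056, -0.006]
force: [-0.8, -0.9, 0.4]
gripper_width: 0.0853
grasp_force: 0.0
```

send_rows:
  deltas:
    - [0, 0, -0.15, 0, 0, 0, -1]
    - [0, 0, -0.3, 0, 0, 0, -1]
    - [0, 0, -0.42, 0, 0, 0, -1]
    - [0, 0, -0.5, 0, 0, 0, -1]
    - [0, 0, -0.5, 0, 0, 0, -1]

```text
time: 2.83
eef_pos: [0.5382, 0.0421, 0.0051]
orientation: [0.001, 0.998, -0.056, -0.002]
force: [-0.6, 0.1, 0.8]
gripper_width: 0.0856
grasp_force: 0.0
```

send_rows:
  deltas:
    - [0, 0, 0, 0, 0, 0, 0.3]
    - [0, 0, 0, 0, 0, 0, 0.6]
    - [0, 0, 0, 0, 0, 0, 1]
    - [0, 0, 0, 0, 0, 0, 1]
    - [0, 0, 0, 0, 0, 0, 1]

```text
time: 3.25
eef_pos: [0.5398, 0.0438, 0.0072]
orientation: [-0.0, 0.999, -0.055, 0.001]
force: [-0.3, -0.3, 0.2]
gripper_width: 0.026
grasp_force: 0.0
```

send_rows:
  deltas:
    - [0, 0, 0, 0, 0, 0, 1]
    - [0, 0, 0, 0, 0, 0, 1]
    - [0, 0, 0, 0, 0, 0, 1]
    - [0, 0, 0, 0, 0, 0, 1]
    - [0, 0, 0, 0, 0, 0, 1]

```text
time: 3.67
eef_pos: [0.5397, 0.0438, 0.0073]
orientation: [0.0, 0.999, -0.055, 0.0]
force: [-1.2, 0.0, 4.8]
gripper_width: 0.0115
grasp_force: 79.4
```

send_rows:
  deltas:
    - [0, 0, 0.15, 0, 0, 0, 1]
    - [0, 0, 0.4, 0, 0, 0, 1]
    - [-0.1, -0.1, 0.6, 0, 0, 0, 1]
    - [-0.2, -0.3, 0.8, 0, 0, -0.06, 1]
    - [-0.3, -0.5, 0.82, 0, 0, -0.12, 1]

```text
time: 4.08
eef_pos: [0.4972, -0.0299, 0.134]
orientation: [-0.001, 0.989, -0.148, 0.005]
force: [0.6, -0.7, -0.8]
gripper_width: 0.0115
grasp_force: 78.8
```

send_rows:
  deltas:
    - [-0.12, -0.2, 0, 0, 0, -0.06, 1]
    - [-0.24, -0.4, 0, 0, 0, -0.124, 1]
    - [-0.367, -0.593, 0, 0, 0, -0.124, 1]
    - [-0.367, -0.593, 0, 0, 0, -0.124, 1]
    - [-0.367, -0.593, 0, 0, 0, -0.124, 1]

```text
time: 4.5
eef_pos: [0.4381, -0.1219, 0.1295]
orientation: [0.0, 0.969, -0.246, -0.0]
force: [1.4, 0.9, -1.1]
gripper_width: 0.0112
grasp_force: 78.8
```

```bash
python3 - <<'E'
from h import *
bot.snapshot('wrist')
import pickle
r=shot('wrist','w2');pickle.dump(r,open('w2.pkl','wb'));print(r[0]['eef_pos'],r[0]['orientation'],r[0]['joint_positions'],r[0]['gripper_width'])
E
```

```text
[ 0.43920515 -0.12043579  0.12958856] [-4.77995681e-05  9.69692529e-01 -2.44328234e-01  3.32207025e-04] [ 0.3780628   0.25493478 -0.23462971  2.13247612  0.08497829  0.76201336
 -1.97520486] 0.011356091160088705
```

View pics/w2.png

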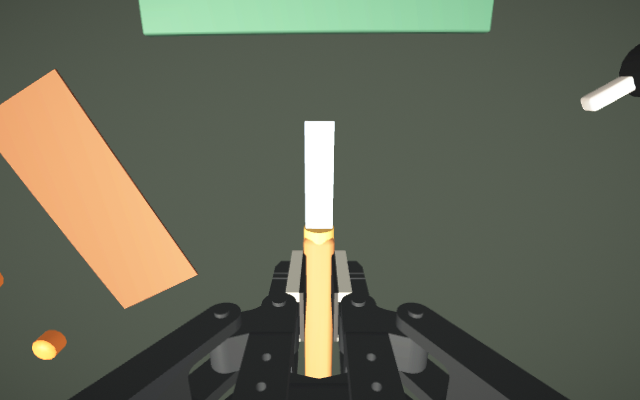

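The picture shows the held blade with its tip at (319,122), pointing straight at the lid's front edge, which runs along row ≈32 from (145,34) to (491,30). Now to measure the tip against the edge.

```bash
python3 - <<'E'
from h import *
import pickle
np.set_printoptions(precision=4,suppress=True)
o,c,im,d=pickle.load(open('w2.pkl','rb'))
p=o['eef_pos'];P=cloud(c,d)
print('depth z blade',P[130,310:330:6],P[200,319],P[180,319],'lid',P[15,200:450:80])
q=o['orientation'];yaw=2*np.arctan2(q[2],q[1]);print('yaw',np.degrees(yaw))
for z in (0.129,0.132,0.135):
    T=onz(c,[[304.5,121.5],[335,121.5]],z);print(z,T,np.linalg.norm(T[1]-T[0]))
E=onz(c,[[145,34],[320,33],[491,30]],0.053);e=E[0]-E[2];print(E,np.degrees(np.arctan2(e[1],e[0]))-90,np.linalg.norm(e))
E
```

```text
depth z blade [[ 0.4986 -0.1491  0.1327]
 [ 0.4974 -0.1513  0.133 ]
 [ 0.4963 -0.1535  0.1332]
 [ 0.495  -0.1556  0.1325]] [ 0.4698 -0.1379  0.1318] [ 0.4783 -0.1424  0.1334] lid [[ 0.5804 -0.1184  0.0535]
 [ 0.5579 -0.1596  0.0539]
 [ 0.5357 -0.2006  0.0544]
 [ 0.5138 -0.2419  0.0545]]
yaw -28.284277490027208
0.129 [[ 0.5024 -0.1485  0.129 ]
 [ 0.4964 -0.1598  0.129 ]] 0.01277607604114909
0.132 [[ 0.5026 -0.1487  0.132 ]
 [ 0.4967 -0.1598  0.132 ]] 0.012509580091901798
0.135 [[ 0.5028 -0.149   0.135 ]
 [ 0.497  -0.1598  0.135 ]] 0.012243084142654504
[[ 0.5881 -0.0835  0.053 ]
 [ 0.5384 -0.1756  0.053 ]
 [ 0.492  -0.2666  0.053 ]] -27.68930897352689 0.2067476453487436
```

The tip is centred on the edge, 45 mm short of it. Lowering it to 40 mm height and sliding it 7 mm under the overhang.

send_rows:
  deltas:
    - [0, 0, -0.2, 0, 0, 0, 1]
    - [0, 0, -0.4, 0, 0, 0, 1]
    - [0, 0, -0.55, 0, 0, 0, 1]
    - [0, 0, -0.61, 0, 0, 0, 1]
    - [0, 0, -0.61, 0, 0, 0, 1]

```text
time: 5.02
eef_pos: [0.4385, -0.1186, 0.036]
orientation: [-0.0, 0.97, -0.242, -0.002]
force: [-0.6, -0.6, 0.8]
gripper_width: 0.0112
grasp_force: 78.7
```

send_rows:
  deltas:
    - [0.07, -0.037, 0, 0, 0, 0, 1]
    - [0.16, -0.085, 0, 0, 0, 0, 1]
    - [0.24, -0.127, 0, 0, 0, 0, 1]
    - [0.307, -0.163, 0, 0, 0, 0, 1]
    - [0.307, -0.163, 0, 0, 0, 0, 1]

```text
time: 5.43
eef_pos: [0.4887, -0.1451, 0.0394]
orientation: [-0.0, 0.97, -0.244, 0.002]
force: [0.4, 0.6, -0.9]
gripper_width: 0.0111
grasp_force: 78.8
```

send_rows:
  deltas:
    - [0, 0, 0, 0, 0, 0, 1]
    - [0, 0, 0, 0, 0, 0, 1]
    - [0, 0, 0, 0, 0, 0, 1]

```text
time: 5.68
eef_pos: [0.4849, -0.1441, 0.0382]
orientation: [0.0, 0.97, -0.243, 0.0]
force: [0.3, -0.3, -0.3]
gripper_width: 0.0116
grasp_force: 78.8
```

Inserted with no contact force. Lifting along the lid's arc.

send_rows:
  deltas:
    - [0.002, -0.001, 0.086, 0, 0, 0, 1]
    - [0.009, -0.005, 0.147, 0, 0, 0, 1]
    - [0.021, -0.011, 0.206, 0, 0, 0, 1]
    - [0.037, -0.02, 0.265, 0, 0, 0, 1]
    - [0.058, -0.031, 0.321, 0, 0, 0, 1]

```text
time: 6.1
eef_pos: [0.4936, -0.1492, 0.0868]
orientation: [0.0, 0.97, -0.244, -0.0]
force: [-1.5, 0.6, -2.7]
gripper_width: 0.0111
grasp_force: 78.6
```

send_rows:
  deltas:
    - [0.025, -0.013, 0.054, 0, 0, 0, 1]
    - [0.054, -0.028, 0.106, 0, 0, 0, 1]
    - [0.087, -0.046, 0.154, 0, 0, 0, 1]
    - [0.123, -0.065, 0.199, 0, 0, 0, 1]
    - [0.163, -0.086, 0.24, 0, 0, 0, 1]

```text
time: 6.52
eef_pos: [0.5191, -0.1626, 0.1228]
orientation: [0.0, 0.97, -0.244, 0.0]
force: [-1.6, 0.8, -2.4]
gripper_width: 0.0113
grasp_force: 78.7
```

```bash
python3 - <<'E'
from h import *
o,c,im,d=shot('wrist','w3');print(o['eef_pos'])
P=cloud(c,d);g=cv2.cvtColor(im,cv2.COLOR_RGB2HSV).astype(int)
m=(abs(g[...,0]-68)<15)&(g[...,1]>50)&(P[...,2]>0.06);n=np.array([.883,-.469]);h=np.array([.54,-.175])+.112*n
s=(P[m][:,:2]-h)@n;z=P[m][:,2]-.045;k=(s<-.02);print(m.sum(),np.percentile(z,[5,95]));
print('angle',np.degrees(np.arctan(-np.polyfit(s[k],z[k],1)[0])))
E
```

```text
[ 0.51912655 -0.16257753  0.12279206]
63823 [0.03033039 0.09096597]
angle 49.271619631054485
```

View pics/w3.png

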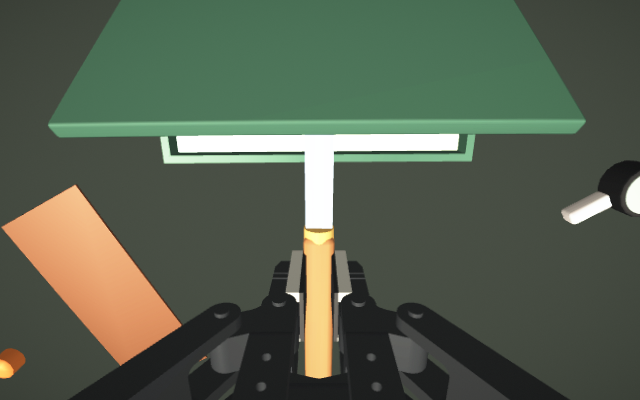

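The lid stands at about 49°, resting on the blade tip (319,135), and the cream insert shows beneath it. Continuing the arc to its stop.

send_rows:
  deltas:
    - [0.043, -0.023, 0.038, 0, 0, 0, 1]
    - [0.088, -0.047, 0.07, 0, 0, 0, 1]
    - [0.136, -0.073, 0.098, 0, 0, 0, 1]
    - [0.186, -0.099, 0.122, 0, 0, 0, 1]
    - [0.237, -0.127, 0.14, 0, 0, 0, 1]

```text
time: 6.98
eef_pos: [0.5551, -0.1816, 0.1434]
orientation: [-0.0, 0.97, -0.244, 0.0]
force: [-0.1, 0.1, -0.0]
gripper_width: 0.0112
grasp_force: 78.7
```

send_rows:
  deltas:
    - [0.053, -0.028, 0.014, 0, 0, 0, 1]
    - [0.106, -0.056, 0.022, 0, 0, 0, 1]
    - [0.16, -0.085, 0.024, 0, 0, 0, 1]
    - [0.21, -0.111, 0.022, 0, 0, 0, 1]
    - [0.235, -0.125, 0.017, 0, 0, 0, 1]

```text
time: 7.4
eef_pos: [0.5894, -0.2001, 0.1452]
orientation: [-0.0, 0.97, -0.244, -0.001]
force: [-7.1, 5.0, 2.6]
gripper_width: 0.0112
grasp_force: 79.1
```

send_rows:
  deltas:
    - [0.01, -0.005, 0, 0, 0, 0, 1]
    - [0.02, -0.011, 0, 0, 0, 0, 1]
    - [0.02, -0.011, 0, 0, 0, 0, 1]

```text
time: 7.65
eef_pos: [0.5894, -0.2001, 0.1447]
orientation: [-0.0, 0.97, -0.244, -0.004]
force: [-8.8, 4.0, 4.1]
gripper_width: 0.0112
grasp_force: 79.4
```

Force rises to 9 N, so the lid has reached its stop. Backing off and carrying the blade to its pad.

send_rows:
  deltas:
    - [-0.1, 0.053, 0, 0, 0, 0, 1]
    - [-0.2, 0.106, 0, 0, 0, 0, 1]
    - [-0.35, 0.3, 0, 0, 0, 0.06, 1]
    - [-0.35, 0.54, 0, 0, 0, 0.12, 1]
    - [-0.35, 0.78, 0, 0, 0, 0.18, 1]

```text
time: 8.07
eef_pos: [0.5392, -0.0852, 0.1458]
orientation: [0.001, 0.995, -0.104, 0.001]
force: [1.2, 0.6, -0.5]
gripper_width: 0.0114
grasp_force: 78.8
```

send_rows:
  deltas:
    - [0.01, 0.25, 0, 0, 0, 0.064, 1]
    - [0.02, 0.5, 0, 0, 0, 0.064, 1]
    - [0.02, 0.7, 0, 0, 0, 0.064, 1]
    - [0.02, 0.846, 0, 0, 0, 0.064, 1]
    - [0.02, 0.846, 0, 0, 0, 0.064, 1]

```text
time: 8.48
eef_pos: [0.5433, 0.0487, 0.1462]
orientation: [-0.002, 0.999, -0.05, 0.001]
force: [-0.4, 1.1, 0.1]
gripper_width: 0.0109
grasp_force: 78.8
```

send_rows:
  deltas:
    - [0, 0, -0.1, 0, 0, 0, 1]
    - [0, 0, -0.2, 0, 0, 0, 1]
    - [0, 0, -0.3, 0, 0, 0, 1]
    - [0, 0, -0.3, 0, 0, 0, 1]
    - [0, 0, -0.3, 0, 0, 0, 1]

```text
time: 8.9
eef_pos: [0.5428, 0.0414, 0.1002]
orientation: [0.0, 0.998, -0.055, -0.0]
force: [-0.0, 0.4, -0.1]
gripper_width: 0.0111
grasp_force: 78.8
```

```bash
python3 - <<'E'
from h import *
np.set_printoptions(precision=4,suppress=True)
bot.snapshot('wrist');o,c,im,d=shot('wrist','w4');print(o['eef_pos'],o['orientation'])
P=cloud(c,d);g=cv2.cvtColor(im,cv2.COLOR_RGB2HSV).astype(int)
m=(g[...,1]<45)&(g[...,2]>200);m[:,:290]=0;m[:,350:]=0;m[250:]=0
v,u=np.nonzero(m);print(m.sum(),u.min(),u.max(),v.min(),v.max());X=P[m]
a=X[v<v.min()+15].mean(0);b=X[v>v.max()-15].mean(0);e=a-b;print(a,b,'yaw',np.degrees(np.arctan2(e[1],e[0])),'pitch',np.degrees(np.arctan2(e[2],np.hypot(*e[:2]))))
o,c,im,d=shot('top','t2');P=cloud(c,d);np.savez('t2.npz',im=im,d=d)
g=cv2.cvtColor(im,cv2.COLOR_RGB2HSV).astype(int);m=(g[...,0]<22)&(g[...,1]>70)&(g[...,2]>110);m[:,:150]=0;m[:,258:]=0;m[:185]=0;m[265:]=0
n,l,s,ce=cv2.connectedComponentsWithStats(m.astype(np.uint8));print([(ce[i].round(1),s[i,4]) for i in range(1,n) if s[i,4]>8])
m=(P[...,2]>.1)&(P[...,2]<.17);m[:,:330]=0;m[:,440:]=0;m[240:]=0;Y=P[m];nn=np.array([.883,-.469]);s=(Y[:,:2]-[.639,-.2275])@nn;k=abs(s)<.06;print(k.sum(),np.percentile(s[k],[5,50,95]),Y[k][:,2].max())
E
```

```text
[0.5434 0.0417 0.1009] [ 0.0001  0.9985 -0.0549  0.0004]
2981 305 333 122 227
[0.6091 0.0335 0.1048] [0.5694 0.0379 0.1051] yaw -6.394782092018839 pitch -0.45675145090703634
[(array([195.9, 198.1]), np.int32(100)), (array([243.3, 198.1]), np.int32(42)), (array([223. , 210.4]), np.int32(98)), (array([194.7, 220. ]), np.int32(42)), (array([245. , 220.8]), np.int32(68)), (array([245.7, 248. ]), np.int32(69)), (array([192.6, 251.1]), np.int32(65))]
732 [0.0049 0.0096 0.018 ] 0.16189173127666234
```

View pics/w4.png

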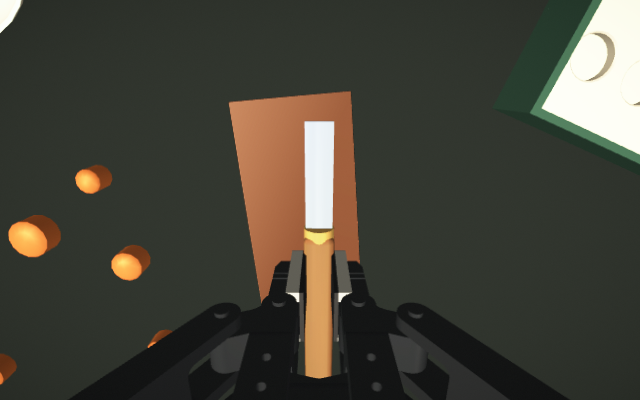

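The blade is level in the grip over the pad at (290–350, 95–300), the lid stays open, and the stones haven't moved. Laying it down.

send_rows:
  deltas:
    - [-0.035, 0.035, -0.15, 0, 0, 0, 1]
    - [-0.035, 0.035, -0.35, 0, 0, 0, 1]
    - [-0.035, 0.035, -0.5, 0, 0, 0, 1]
    - [-0.035, 0.035, -0.58, 0, 0, 0, 1]
    - [-0.035, 0.035, -0.6, 0, 0, 0, 1]

```text
time: 9.47
eef_pos: [0.5367, 0.0472, 0.0092]
orientation: [0.0, 0.999, -0.055, -0.001]
force: [0.7, 0.3, -0.7]
gripper_width: 0.0112
grasp_force: 78.8
```

send_rows:
  deltas:
    - [0, 0, -0.01, 0, 0, 0, 1]
    - [0, 0, -0.018, 0, 0, 0, 1]
    - [0, 0, -0.018, 0, 0, 0, 1]

```text
time: 9.72
eef_pos: [0.5386, 0.0476, 0.009]
orientation: [-0.0, 0.999, -0.055, 0.001]
force: [-0.5, 0.8, -1.0]
gripper_width: 0.0116
grasp_force: 78.8
```

send_rows:
  deltas:
    - [0, 0, 0, 0, 0, 0, 0.6]
    - [0, 0, 0, 0, 0, 0, 0.3]
    - [0, 0, 0, 0, 0, 0, 0]
    - [0, 0, 0, 0, 0, 0, -1]
    - [0, 0, 0, 0, 0, 0, -1]

```text
time: 10.13
eef_pos: [0.5376, 0.0475, 0.0081]
orientation: [0.0, 0.999, -0.055, 0.0]
force: [-0.8, -0.8, -0.2]
gripper_width: 0.0649
grasp_force: 0.0
```

send_rows:
  deltas:
    - [0, 0, 0.1, 0, 0, 0, -1]
    - [0, 0, 0.3, 0, 0, 0, -1]
    - [0, 0, 0.55, 0, 0, 0, -1]
    - [0, 0, 0.8, 0, 0, 0, -1]
    - [0, 0, 1.0, 0, 0, 0, -1]

```text
time: 10.55
eef_pos: [0.5379, 0.0477, 0.1605]
orientation: [-0.0, 0.999, -0.054, 0.001]
force: [0.6, 0.8, -0.1]
gripper_width: 0.0853
grasp_force: 0.0
```

The blade is down. Turning the tool so it closes along the case's x, and viewing the stones.

send_rows:
  deltas:
    - [-0.1, 0.1, 0.05, 0, 0, 0.075, -1]
    - [-0.2, 0.2, 0.1, 0, 0, 0.15, -1]
    - [-0.3, 0.35, 0.15, 0, 0, 0.225, -1]
    - [-0.4, 0.5, 0.2, 0, 0, 0.3, -1]
    - [-0.55, 0.65, 0.25, 0, 0, 0.375, -1]

```text
time: 10.97
eef_pos: [0.4551, 0.1457, 0.1959]
orientation: [-0.0, 0.971, 0.24, 0.001]
force: [0.9, -0.3, 0.1]
gripper_width: 0.0856
grasp_force: 0.0
```

send_rows:
  deltas:
    - [0, 0, 0, 0, 0, 0.077, -1]
    - [0, 0, 0, 0, 0, 0.154, -1]
    - [0, 0, 0, 0, 0, 0.231, -1]
    - [0, 0, 0, 0, 0, 0.308, -1]
    - [0, 0, 0, 0, 0, 0.384, -1]

```text
time: 11.38
eef_pos: [0.4548, 0.145, 0.1954]
orientation: [0.0, 0.855, 0.518, 0.0]
force: [0.0, -1.0, -0.1]
gripper_width: 0.0854
grasp_force: 0.0
```

send_rows:
  deltas:
    - [0, 0, 0, 0, 0, 0, -1]
    - [0, 0, 0, 0, 0, 0, -1]
    - [0, 0, 0, 0, 0, 0, -1]

```text
time: 11.63
eef_pos: [0.4549, 0.1448, 0.1953]
orientation: [0.0, 0.858, 0.514, -0.0]
force: [-0.8, -0.4, 0.4]
gripper_width: 0.0856
grasp_force: 0.0
```

```bash
cat > st.py <<'E'
from h import *
np.set_printoptions(precision=4,suppress=True)
def stones(cam='wrist',show=True):
    o,c,im,d=shot(cam);P=cloud(c,d);g=cv2.cvtColor(im,cv2.COLOR_RGB2HSV).astype(int)
    m=(g[...,0]<30)&(g[...,1]>90)&(g[...,2]>70)&(P[...,2]>.0115)&(P[...,2]<.024)
    n,l,s,ce=cv2.connectedComponentsWithStats(m.astype(np.uint8));R=[]
    for i in range(1,n):
        if s[i,4]<60: continue
        X=P[l==i];(x,y),r=cv2.minEnclosingCircle((X[:,:2]*1000).astype(np.float32))
        if r>20: continue
        A=s[i,4]; 
        zc=d[l==i].mean();deq=2*np.sqrt(A/np.pi)*zc/c[0][0,0]
        R.append((x,y,2*r,deq*1000,X[:,2].max()))
    q=o['orientation'];print('tcp',o['eef_pos'],'yaw',np.degrees(2*np.arctan2(q[2],q[1])),'qv',abs(o['qvel']).max(),'j',o['joint_positions'])
    for r in R: print(np.round(r,4))
    return R
if __name__=='__main__': stones()
E
python3 st.py
```

```text
tcp [0.4549 0.1448 0.1953] yaw 61.90165715677779 qv 0.01063384630946248 j [ 0.1827  0.2512 -0.6708  2.      0.191   0.9519 -1.0747]
[541.386  263.6487  29.6838  24.77     0.0209]
[580.9189 202.6406  18.3897  17.6594   0.021 ]
[753.8363  69.7704  23.6249  15.9783   0.0239]
[511.102  194.0878  23.8325  21.63     0.0202]
[427.6317 190.1549  24.2067  22.3782   0.0204]
```

Sizes come out right (24 mm for two of the fits, 30 mm and 18 mm for the others). Picking stone A at (0.511, 0.194).

send_rows:
  deltas:
    - [0.15, 0.13, -0.1, 0, 0, 0, -1]
    - [0.3, 0.26, -0.3, 0, 0, 0, -1]
    - [0.374, 0.328, -0.55, 0, 0, 0, -1]
    - [0.374, 0.328, -0.8, 0, 0, 0, -1]
    - [0.374, 0.328, -0.9, 0, 0, 0, -1]
  grip_force: 30

```text
time: 12.1
eef_pos: [0.509, 0.1937, 0.0556]
orientation: [-0.001, 0.857, 0.515, -0.003]
force: [-0.7, -1.0, -0.1]
gripper_width: 0.0852
grasp_force: 0.0
```

send_rows:
  deltas:
    - [0, 0, -0.1, 0, 0, 0, -1]
    - [0, 0, -0.25, 0, 0, 0, -1]
    - [0, 0, -0.34, 0, 0, 0, -1]
    - [0, 0, -0.367, 0, 0, 0, -1]
    - [0, 0, -0.367, 0, 0, 0, -1]

```text
time: 12.52
eef_pos: [0.5104, 0.194, 0.0044]
orientation: [-0.0, 0.857, 0.515, -0.001]
force: [-0.1, 0.3, -0.0]
gripper_width: 0.0855
grasp_force: 0.0
```

send_rows:
  deltas:
    - [0, 0, 0, 0, 0, 0, -0.5]
    - [0, 0, 0, 0, 0, 0, 0]
    - [0, 0, 0, 0, 0, 0, 0.3]
    - [0, 0, 0, 0, 0, 0, 0.6]
    - [0, 0, 0, 0, 0, 0, 1]

```text
time: 12.93
eef_pos: [0.5115, 0.1942, 0.006]
orientation: [0.0, 0.857, 0.515, 0.001]
force: [-0.7, -0.6, -0.2]
gripper_width: 0.0254
grasp_force: 0.0
```

send_rows:
  deltas:
    - [0, 0, 0, 0, 0, 0, 1]
    - [0, 0, 0, 0, 0, 0, 1]
    - [0, 0, 0, 0, 0, 0, 1]
    - [0, 0, 0, 0, 0, 0, 1]
    - [0, 0, 0, 0, 0, 0, 1]

```text
time: 13.35
eef_pos: [0.5115, 0.1942, 0.006]
orientation: [0.0, 0.857, 0.515, 0.0]
force: [-1.0, -1.2, 5.3]
gripper_width: 0.0222
grasp_force: 29.3
```

Held. Lifting, and carrying it above the case for a look at the pockets.

send_rows:
  deltas:
    - [0, 0, 0.1, 0, 0, 0, 1]
    - [0, 0, 0.35, 0, 0, 0, 1]
    - [0, 0, 0.6, 0, 0, 0, 1]
    - [0.02, -0.1, 0.8, 0, 0, 0, 1]
    - [0.04, -0.3, 0.95, 0, 0, 0, 1]

```text
time: 13.77
eef_pos: [0.5175, 0.1536, 0.1511]
orientation: [-0.001, 0.855, 0.519, 0.003]
force: [0.8, 0.1, -0.5]
gripper_width: 0.0221
grasp_force: 29.5
```

send_rows:
  deltas:
    - [0.02, -0.25, 0.1, 0, 0, 0, 1]
    - [0.04, -0.5, 0.2, 0, 0, 0, 1]
    - [0.06, -0.75, 0.3, 0, 0, 0, 1]
    - [0.08, -1.0, 0.34, 0, 0, 0, 1]

```text
time: 14.1
eef_pos: [0.5298, -0.0024, 0.2009]
orientation: [0.001, 0.857, 0.516, 0.001]
force: [1.2, 0.2, 0.5]
gripper_width: 0.0222
grasp_force: 29.5
```

send_rows:
  deltas:
    - [0.02, -0.25, 0, 0, 0, 0, 1]
    - [0.04, -0.5, 0, 0, 0, 0, 1]
    - [0.06, -0.75, 0, 0, 0, 0, 1]
    - [0.08, -1.0, 0, 0, 0, 0, 1]

```text
time: 14.43
eef_pos: [0.5407, -0.1528, 0.1989]
orientation: [0.0, 0.857, 0.515, 0.0]
force: [0.2, 0.0, 0.4]
gripper_width: 0.0222
grasp_force: 29.5
```

send_rows:
  deltas:
    - [0.04, -0.25, 0, 0, 0, 0, 1]
    - [0.08, -0.5, 0, 0, 0, 0, 1]
    - [0.09, -0.78, 0, 0, 0, 0, 1]
    - [0.09, -0.78, 0, 0, 0, 0, 1]
    - [0.09, -0.78, 0, 0, 0, 0, 1]

```text
time: 14.85
eef_pos: [0.5535, -0.2715, 0.1978]
orientation: [-0.0, 0.859, 0.513, -0.001]
force: [0.3, 0.7, 0.5]
gripper_width: 0.0219
grasp_force: 29.5
```

```bash
cat > pk.py <<'E'
from h import *
import pickle,sys
np.set_printoptions(precision=4,suppress=True)
bot.snapshot('wrist');o,c,im,d=shot('wrist',sys.argv[1]);pickle.dump((o,c,im,d),open('pk.pkl','wb'));P=cloud(c,d)
q=o['orientation'];print('tcp',o['eef_pos'],'yaw',np.degrees(2*np.arctan2(q[2],q[1])),'j',o['joint_positions'],o['gripper_width'])
g=cv2.cvtColor(im,cv2.COLOR_RGB2HSV).astype(int)
m=(g[...,1]<90)&(g[...,2]>90)&(P[...,2]>.015)&(P[...,2]<.040)
m=cv2.medianBlur(((m)&(P[...,2]<.0278)).astype(np.uint8),5)>0
n,l,s,ce=cv2.connectedComponentsWithStats(m.astype(np.uint8))
for i in range(1,n):
    if s[i,4]>150:
        X=P[l==i];(x,y),r=cv2.minEnclosingCircle((X[:,:2]*1000).astype(np.float32));print('floor',ce[i].round(0),s[i,4],round(x,1),round(y,1),2*round(r,1),np.median(X[:,2]))
E
python3 pk.py w5
```

```text
tcp [ 0.554  -0.2685  0.1981] yaw 61.926146834540084 j [ 0.7619  0.453  -0.5152  1.6953  0.2489  1.0601 -0.3228] 0.02249985672327772
floor [317.   5.] 327 609.6 -165.1 71.4 0.02443386422936633
floor [317.  45.] 839 604.0 -175.8 47.2 0.024525823366653987
floor [318.  92.] 722 590.5 -200.8 26.8 0.02465151859156009
floor [318. 135.] 648 580.7 -221.7 55.6 0.024517624988864922
floor [318. 175.] 576 571.4 -238.4 93.8 0.024553341167721232
```

View pics/w5.png

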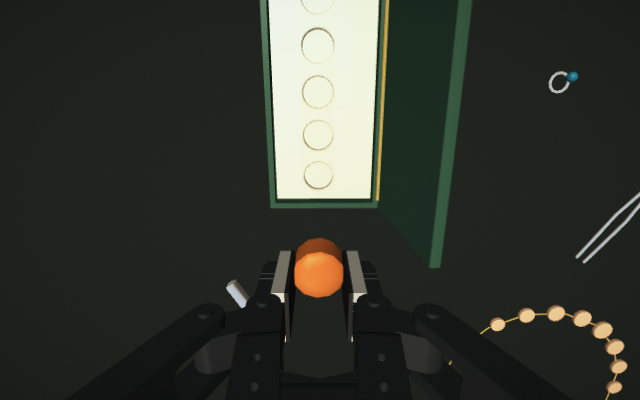

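All five pockets show at column ≈318, rows 5–175. The stone is held level at (319,273), and the lid is upright on the right. Casting the pocket centres onto the floor plane.

```bash
cat > fit.py <<'E'
from h import *
import pickle
np.set_printoptions(precision=4,suppress=True)
o,c,im,d=pickle.load(open('pk.pkl','rb'))
P=cloud(c,d);m=cv2.medianBlur(((P[...,2]>.015)&(P[...,2]<.0278)).astype(np.uint8),5);n,l,s,ce=cv2.connectedComponentsWithStats(m)
L=[]
for i in range(1,n):
    if 500<s[i,4]<1000 and 290<ce[i][0]<345: L.append(np.median(P[l==i],0)); print(ce[i],s[i,:5],onz(c,[ce[i]],.0243)[0],L[-1])
E
python3 fit.py
python3 - <<'E'
import sys;sys.path.insert(0,'.')
from h import *
import pickle
np.set_printoptions(precision=4,suppress=True)
o,c,im,d=pickle.load(open('pk.pkl','rb'))
p=onz(c,[[317.5,45],[318,92],[318,135],[318.5,175]],.0275);print(p,np.linalg.norm(np.diff(p,axis=0),axis=1))
w=onz(c,[[318,273]],.198+.010)[0];print('stone',w)
E
```

```text
[317.4672  45.1824] [302  29  32  34 839] [ 0.6086 -0.1662  0.0243] [ 0.6086 -0.1662  0.0245]
[317.7091  91.813 ] [303  77  30  30 722] [ 0.5906 -0.2004  0.0243] [ 0.5907 -0.2004  0.0247]
[317.9861 134.5262] [304 121  29  28 648] [ 0.5728 -0.2342  0.0243] [ 0.5728 -0.2342  0.0245]
[318.2118 174.6458] [305 162  28  26 576] [ 0.5548 -0.2684  0.0243] [ 0.5549 -0.2682  0.0246]
[[ 0.6085 -0.1664  0.0275]
 [ 0.5907 -0.2007  0.0275]
 [ 0.5728 -0.2342  0.0275]
 [ 0.5553 -0.2681  0.0275]] [0.0386 0.0381 0.0381]
stone [ 0.5553 -0.2672  0.208 ]
```

Row spacing is 38 mm as it should be. Lowering into the nearest pocket at (0.555, −0.268).

send_rows:
  deltas:
    - [0.006, 0, -0.2, 0, 0, 0, 1]
    - [0.006, 0, -0.45, 0, 0, 0, 1]
    - [0.006, 0, -0.7, 0, 0, 0, 1]
    - [0.006, 0, -0.88, 0, 0, 0, 1]
    - [0.006, 0, -0.9, 0, 0, 0, 1]

```text
time: 15.37
eef_pos: [0.5519, -0.2643, 0.0587]
orientation: [-0.004, 0.856, 0.517, -0.003]
force: [-0.9, -0.2, 0.6]
gripper_width: 0.0223
grasp_force: 29.5
```

send_rows:
  deltas:
    - [0, 0, 0, 0, 0, 0, 1]
    - [0, 0, -0.05, 0, 0, 0, 1]
    - [0, 0, -0.1, 0, 0, 0, 1]
    - [0, 0, -0.13, 0, 0, 0, 1]
    - [0, 0, -0.16, 0, 0, 0, 1]

```text
time: 15.78
eef_pos: [0.5553, -0.2676, 0.0404]
orientation: [0.0, 0.857, 0.515, -0.0]
force: [-4.8, 2.4, 2.9]
gripper_width: 0.0224
grasp_force: 29.5
```

send_rows:
  deltas:
    - [0, 0, -0.02, 0, 0, 0, 1]
    - [0, 0, -0.035, 0, 0, 0, 1]
    - [0, 0, -0.05, 0, 0, 0, 1]
    - [0, 0, -0.05, 0, 0, 0, 1]
    - [0, 0, -0.05, 0, 0, 0, 1]

```text
time: 16.2
eef_pos: [0.5538, -0.2672, 0.0315]
orientation: [-0.001, 0.857, 0.515, -0.001]
force: [-5.7, 2.5, -1.2]
gripper_width: 0.0222
grasp_force: 30.5
```

There is a light 6 N sideways contact, probably the knuckle brushing the opened lid, well under the limit. Opening slightly to release.

send_rows:
  deltas:
    - [0, 0, 0, 0, 0, 0, 0.4]
    - [0, 0, 0, 0, 0, 0, 0.35]
    - [0, 0, 0, 0, 0, 0, 0.3]
    - [0, 0, 0, 0, 0, 0, 0.25]

```text
time: 16.53
eef_pos: [0.5531, -0.2668, 0.0318]
orientation: [-0.002, 0.857, 0.515, -0.002]
force: [-9.4, 3.6, 4.1]
gripper_width: 0.0319
grasp_force: 0.0
```

send_rows:
  deltas:
    - [0, 0, 0.05, 0, 0, 0, 0.25]
    - [0, 0, 0.15, 0, 0, 0, 0.25]
    - [0, 0, 0.4, 0, 0, 0, 0.25]
    - [0, 0, 0.65, 0, 0, 0, 0.25]
    - [0, 0, 0.95, 0, 0, 0, 0.25]

```text
time: 16.95
eef_pos: [0.556, -0.2682, 0.1729]
orientation: [0.0, 0.857, 0.516, 0.001]
force: [1.1, -0.6, 0.3]
gripper_width: 0.0322
grasp_force: 0.0
```

send_rows:
  deltas:
    - [-0.1, -0.15, 0.1, 0, 0, 0, 0.25]
    - [-0.15, -0.25, 0.15, 0, 0, 0, 0.25]
    - [-0.15, -0.25, 0.15, 0, 0, 0, 0.25]
    - [-0.15, -0.25, 0.15, 0, 0, 0, 0.25]

```text
time: 17.28
eef_pos: [0.5335, -0.3071, 0.1952]
orientation: [0.002, 0.858, 0.514, 0.001]
force: [1.1, 0.4, -0.4]
gripper_width: 0.0319
grasp_force: 0.0
```

```bash
cat > chk.py <<'E'
from h import *
import sys
np.set_printoptions(precision=4,suppress=True)
o,c,im,d=shot(sys.argv[1],sys.argv[2]);P=cloud(c,d);g=cv2.cvtColor(im,cv2.COLOR_RGB2HSV).astype(int)
print('tcp',o['eef_pos'])
zmin,zmax=(.03,.055)
m=(g[...,0]<30)&(g[...,1]>90)&(g[...,2]>70)&(P[...,2]>zmin)&(P[...,2]<zmax)
n,l,s,ce=cv2.connectedComponentsWithStats(m.astype(np.uint8))
for i in range(1,n):
    if s[i,4]>40:
        X=P[l==i];(x,y),r=cv2.minEnclosingCircle((X[:,:2]*1000).astype(np.float32));nx=[];A=np.c_[X[:,:2],np.ones(len(X))];k=np.linalg.lstsq(A,X[:,2],rcond=None)[0]
        print('in case',round(x,1),round(y,1),'d',round(2*r,1),'z med/max',np.median(X[:,2]),np.percentile(X[:,2],98),'tilt',k[:2])
E
python3 chk.py wrist w6
```

```text
tcp [ 0.5335 -0.3071  0.1952]
in case 620.9 -256.7 d 119.2 z med/max 0.047660528808557534 0.05005525317950293 tilt [ 0.7732 -0.3996]
in case 554.0 -267.6 d 25.7 z med/max 0.04137351994093716 0.04318216483049964 tilt [ 0.0491 -0.0183]
```

View pics/w6.png

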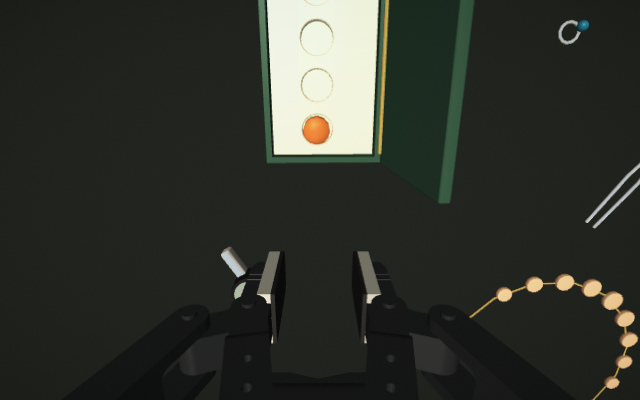

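The stone sits flat in its pocket at (316,130): 25.7 mm seen, top at 42–43 mm as required. Going back for the other two, with a fresh look.

send_rows:
  deltas:
    - [-0.06, 0.25, 0.09, 0, 0, 0, 0.25]
    - [-0.12, 0.5, 0.18, 0, 0, 0, 0.25]
    - [-0.17, 0.75, 0.27, 0, 0, 0, -0.2]
    - [-0.23, 1.0, 0.37, 0, 0, 0, -0.6]

```text
time: 17.67
eef_pos: [0.4983, -0.1521, 0.2489]
orientation: [-0.001, 0.856, 0.516, 0.0]
force: [0.1, -0.8, 0.7]
gripper_width: 0.0551
grasp_force: 0.0
```

send_rows:
  deltas:
    - [-0.06, 0.25, 0, 0, 0, 0, -1]
    - [-0.12, 0.5, 0, 0, 0, 0, -1]
    - [-0.17, 0.75, 0, 0, 0, 0, -1]
    - [-0.23, 1.0, 0, 0, 0, 0, -1]

```text
time: 18.0
eef_pos: [0.4633, -0.0021, 0.2491]
orientation: [-0.0, 0.856, 0.516, 0.0]
force: [-0.0, 0.6, 1.0]
gripper_width: 0.0853
grasp_force: 0.0
```

send_rows:
  deltas:
    - [-0.06, 0.25, 0, 0, 0, 0, -1]
    - [-0.12, 0.5, 0, 0, 0, 0, -1]
    - [-0.17, 0.75, 0, 0, 0, 0, -1]
    - [-0.23, 1.0, 0, 0, 0, 0, -1]

```text
time: 18.33
eef_pos: [0.4284, 0.1477, 0.2492]
orientation: [-0.0, 0.856, 0.516, 0.0]
force: [1.0, 0.1, -0.0]
gripper_width: 0.0853
grasp_force: 0.0
```

send_rows:
  deltas:
    - [0, 0.2, 0, 0, 0, 0, -1]
    - [0, 0.31, 0, 0, 0, 0, -1]
    - [0, 0.31, 0, 0, 0, 0, -1]
    - [0, 0.31, 0, 0, 0, 0, -1]
    - [0, 0.31, 0, 0, 0, 0, -1]

```text
time: 18.75
eef_pos: [0.4292, 0.1907, 0.2489]
orientation: [-0.0, 0.857, 0.516, -0.001]
force: [0.3, 0.4, 0.9]
gripper_width: 0.086
grasp_force: 0.0
```

```bash
python3 st.py; python3 - <<'E'
from h import *
o,c,im,d=shot('top','t3');g=cv2.cvtColor(im,cv2.COLOR_RGB2HSV).astype(int);m=(g[...,0]<22)&(g[...,1]>70)&(g[...,2]>110);m[:,:120]=0;m[:,258:]=0;m[:165]=0;m[280:]=0
n,l,s,ce=cv2.connectedComponentsWithStats(m.astype(np.uint8));print([(ce[i].round(1),s[i,4],onz(c,[ce[i]],.012)[0].round(4)) for i in range(1,n) if s[i,4]>8])
E
```

```text
tcp [0.4292 0.1907 0.2489] yaw 62.06935201799684 qv 0.021797041917666092 j [ 0.2376  0.1994 -0.839   1.9426  0.1685  1.0719 -1.1603]
[414.974  354.197   23.9105  21.7277   0.0204]
[541.6862 264.6155  29.9397  27.389    0.0203]
[580.7675 202.327   18.0108  17.76     0.0203]
[751.4147  70.7383  22.666   15.4921   0.0239]
[427.7968 190.0307  23.7617  21.5779   0.0196]
[(array([195.9, 198.1]), np.int32(100), array([0.579 , 0.3532, 0.012 ])), (array([243.3, 198.1]), np.int32(42), array([0.5808, 0.2037, 0.012 ])), (array([223.1, 210.4]), np.int32(96), array([0.5416, 0.2655, 0.012 ])), (array([245.7, 248. ]), np.int32(69), array([0.4268, 0.1912, 0.012 ]))]
```

Nothing disturbed. Picking stone B at (0.428, 0.190).

send_rows:
  deltas:
    - [-0.009, -0.003, -0.2, 0, 0, 0, -1]
    - [-0.009, -0.003, -0.45, 0, 0, 0, -1]
    - [-0.009, -0.003, -0.7, 0, 0, 0, -1]
    - [-0.009, -0.003, -0.95, 0, 0, 0, -1]
    - [-0.009, -0.003, -1.0, 0, 0, 0, -1]

```text
time: 19.27
eef_pos: [0.425, 0.1873, 0.0946]
orientation: [-0.001, 0.857, 0.515, -0.005]
force: [-0.4, -1.8, 0.6]
gripper_width: 0.0851
grasp_force: 0.0
```

send_rows:
  deltas:
    - [0, 0, -0.2, 0, 0, 0, -1]
    - [0, 0, -0.4, 0, 0, 0, -1]
    - [0, 0, -0.55, 0, 0, 0, -1]
    - [0, 0, -0.62, 0, 0, 0, -1]
    - [0, 0, -0.62, 0, 0, 0, -1]

```text
time: 19.68
eef_pos: [0.4278, 0.1899, 0.0056]
orientation: [0.0, 0.857, 0.515, -0.001]
force: [-0.8, 0.0, 0.4]
gripper_width: 0.0853
grasp_force: 0.0
```

send_rows:
  deltas:
    - [0, 0, 0, 0, 0, 0, -0.5]
    - [0, 0, 0, 0, 0, 0, 0]
    - [0, 0, 0, 0, 0, 0, 0.3]
    - [0, 0, 0, 0, 0, 0, 0.6]
    - [0, 0, 0, 0, 0, 0, 1]

```text
time: 20.1
eef_pos: [0.4287, 0.1908, 0.0073]
orientation: [0.0, 0.857, 0.515, 0.001]
force: [-1.2, -0.3, 0.5]
gripper_width: 0.0256
grasp_force: 0.1
```

send_rows:
  deltas:
    - [0, 0, 0, 0, 0, 0, 1]
    - [0, 0, 0, 0, 0, 0, 1]
    - [0, 0, 0, 0, 0, 0, 1]
    - [0, 0, 0, 0, 0, 0, 1]
    - [0, 0, 0, 0, 0, 0, 1]

```text
time: 20.52
eef_pos: [0.4287, 0.1908, 0.0074]
orientation: [0.001, 0.857, 0.515, 0.001]
force: [-0.2, -1.6, 6.6]
gripper_width: 0.022
grasp_force: 29.1
```

send_rows:
  deltas:
    - [0, 0, 0.1, 0, 0, 0, 1]
    - [0, 0, 0.3, 0, 0, 0, 1]
    - [0.05, 0, 0.5, 0, 0, 0, 1]
    - [0.12, 0, 0.7, 0, 0, 0, 1]
    - [0.2, 0, 0.8, 0, 0, 0, 1]

```text
time: 20.93
eef_pos: [0.4593, 0.1917, 0.13]
orientation: [0.001, 0.857, 0.516, 0.002]
force: [-0.0, 0.2, 0.3]
gripper_width: 0.0215
grasp_force: 29.4
```

send_rows:
  deltas:
    - [0.07, -0.25, 0.11, 0, 0, 0, 1]
    - [0.14, -0.5, 0.22, 0, 0, 0, 1]
    - [0.21, -0.74, 0.33, 0, 0, 0, 1]
    - [0.3, -1.0, 0.45, 0, 0, 0, 1]

```text
time: 21.27
eef_pos: [0.5016, 0.0424, 0.1935]
orientation: [0.0, 0.857, 0.516, -0.0]
force: [1.1, 0.3, -0.1]
gripper_width: 0.0218
grasp_force: 29.5
```

send_rows:
  deltas:
    - [0.07, -0.25, 0, 0, 0, 0, 1]
    - [0.14, -0.5, 0, 0, 0, 0, 1]
    - [0.21, -0.74, 0, 0, 0, 0, 1]
    - [0.3, -1.0, 0, 0, 0, 0, 1]

```text
time: 21.6
eef_pos: [0.5466, -0.1074, 0.1929]
orientation: [0.0, 0.857, 0.516, -0.0]
force: [0.4, 0.8, -0.1]
gripper_width: 0.0222
grasp_force: 29.5
```

send_rows:
  deltas:
    - [0.06, -0.25, 0, 0, 0, 0, 1]
    - [0.12, -0.5, 0, 0, 0, 0, 1]
    - [0.16, -0.75, 0, 0, 0, 0, 1]
    - [0.16, -0.834, 0, 0, 0, 0, 1]
    - [0.16, -0.834, 0, 0, 0, 0, 1]

```text
time: 22.02
eef_pos: [0.57, -0.2367, 0.1916]
orientation: [0.0, 0.859, 0.512, -0.001]
force: [-0.2, 1.1, -0.9]
gripper_width: 0.0221
grasp_force: 29.5
```

send_rows:
  deltas:
    - [0, 0, 0, 0, 0, 0, 1]
    - [0, 0, 0, 0, 0, 0, 1]
    - [0, 0, 0, 0, 0, 0, 1]

```text
time: 22.27
eef_pos: [0.5711, -0.2285, 0.1927]
orientation: [-0.0, 0.856, 0.517, 0.0]
force: [-0.4, 0.3, 0.2]
gripper_width: 0.0222
grasp_force: 29.5
```

send_rows:
  deltas:
    - [0, 0, 0, 0, 0, 0, 1]
    - [0, 0, 0, 0, 0, 0, 1]
    - [0, 0, 0, 0, 0, 0, 1]
    - [0, 0, 0, 0, 0, 0, 1]

```text
time: 22.6
eef_pos: [0.571, -0.2305, 0.1925]
orientation: [0.0, 0.857, 0.516, 0.0]
force: [-0.0, -0.6, -0.0]
gripper_width: 0.022
grasp_force: 29.5
```

```bash
python3 pk.py w7; python3 fit.py
```

```text
tcp [ 0.571  -0.2307  0.1925] yaw 62.079865411740776 j [ 0.7878  0.4883 -0.6517  1.6961  0.3305  1.0695 -0.4557] 0.022177834174528958
floor [321.  49.] 863 621.2 -140.0 44.0 0.024567718436954544
floor [321.  96.] 739 608.2 -167.2 27.0 0.02467310682601459
floor [321. 139.] 668 598.1 -186.0 59.4 0.024575949861733642
floor [321. 180.] 583 589.1 -202.7 97.2 0.024597206710542774
[320.7613  48.6929] [305  32  32  34 863] [ 0.6263 -0.1327  0.0243] [ 0.6263 -0.1328  0.0246]
[320.7686  95.8836] [306  81  31  31 739] [ 0.6083 -0.1669  0.0243] [ 0.6084 -0.1669  0.0247]
[320.8159 139.0359] [307 125  29  29 668] [ 0.5905 -0.2007  0.0243] [ 0.5906 -0.2006  0.0246]
[320.8027 179.5626] [307 167  28  26 583] [ 0.5725 -0.2349  0.0243] [ 0.5727 -0.2347  0.0246]
```

send_rows:
  deltas:
    - [0.014, -0.02, -0.2, 0, 0, 0, 1]
    - [0.014, -0.02, -0.45, 0, 0, 0, 1]
    - [0.014, -0.02, -0.7, 0, 0, 0, 1]
    - [0.014, -0.02, -0.85, 0, 0, 0, 1]
    - [0.014, -0.02, -0.85, 0, 0, 0, 1]

```text
time: 23.12
eef_pos: [0.5691, -0.2332, 0.0595]
orientation: [-0.004, 0.857, 0.515, -0.003]
force: [-0.8, 0.3, -0.4]
gripper_width: 0.022
grasp_force: 29.5
```

send_rows:
  deltas:
    - [0, 0, 0, 0, 0, 0, 1]
    - [0, 0, 0, 0, 0, 0, 1]
    - [0, 0, -0.05, 0, 0, 0, 1]
    - [0, 0, -0.1, 0, 0, 0, 1]
    - [0, 0, -0.14, 0, 0, 0, 1]

```text
time: 23.53
eef_pos: [0.5734, -0.2342, 0.0443]
orientation: [0.001, 0.857, 0.515, 0.0]
force: [-1.7, 0.9, 0.3]
gripper_width: 0.0217
grasp_force: 29.5
```

send_rows:
  deltas:
    - [0, 0, -0.02, 0, 0, 0, 1]
    - [0, 0, -0.04, 0, 0, 0, 1]
    - [0, 0, -0.06, 0, 0, 0, 1]
    - [0, 0, -0.072, 0, 0, 0, 1]
    - [0, 0, -0.072, 0, 0, 0, 1]

```text
time: 23.95
eef_pos: [0.5718, -0.2333, 0.0323]
orientation: [-0.001, 0.857, 0.516, -0.001]
force: [-3.0, 2.4, -1.5]
gripper_width: 0.0216
grasp_force: 30.3
```

Entering cleanly (3–4 N). Releasing, backing off, and heading to stone C.

send_rows:
  deltas:
    - [0, 0, 0, 0, 0, 0, 0.42]
    - [0, 0, 0, 0, 0, 0, 0.38]
    - [0, 0, 0, 0, 0, 0, 0.33]
    - [0, 0, 0, 0, 0, 0, 0.3]

```text
time: 24.28
eef_pos: [0.5712, -0.2331, 0.0327]
orientation: [-0.001, 0.857, 0.515, -0.001]
force: [-7.8, 3.6, 2.5]
gripper_width: 0.0296
grasp_force: 0.0
```

send_rows:
  deltas:
    - [0, 0, 0.05, 0, 0, 0, 0.3]
    - [0, 0, 0.15, 0, 0, 0, 0.3]
    - [0, 0, 0.4, 0, 0, 0, 0.3]
    - [0, 0, 0.65, 0, 0, 0, 0.3]
    - [0, 0, 0.95, 0, 0, 0, 0.3]

```text
time: 24.7
eef_pos: [0.5734, -0.2342, 0.1737]
orientation: [0.0, 0.857, 0.516, 0.0]
force: [0.6, 0.3, 0.7]
gripper_width: 0.0299
grasp_force: 0.0
```

send_rows:
  deltas:
    - [-0.1, -0.15, 0.1, 0, 0, 0, 0.3]
    - [-0.2, -0.35, 0.15, 0, 0, 0, 0.3]
    - [-0.2, -0.35, 0.15, 0, 0, 0, 0.3]
    - [-0.2, -0.35, 0.15, 0, 0, 0, 0.3]

```text
time: 25.03
eef_pos: [0.5429, -0.2901, 0.1961]
orientation: [0.002, 0.858, 0.513, 0.001]
force: [-0.5, 1.0, -1.1]
gripper_width: 0.0301
grasp_force: 0.0
```

```bash
python3 chk.py wrist w8
```

```text
tcp [ 0.5429 -0.2901  0.1961]
in case 625.9 -248.2 d 138.5 z med/max 0.04763326924239619 0.050299265817621196 tilt [ 0.8897 -0.4618]
in case 571.1 -235.1 d 24.3 z med/max 0.041413242214072166 0.04335346518416097 tilt [ 0.0562 -0.0022]
in case 555.3 -269.6 d 25.9 z med/max 0.04134789574552156 0.04343811266142539 tilt [-0.0195 -0.0687]
```

Both stones are seated (tops 41–43 mm, flat). On to stone C.

send_rows:
  deltas:
    - [-0.05, 0.25, 0.02, 0, 0, 0, 0.3]
    - [-0.1, 0.5, 0.04, 0, 0, 0, 0]
    - [-0.15, 0.75, 0.05, 0, 0, 0, -0.5]
    - [-0.2, 1.0, 0.05, 0, 0, 0, -1]

```text
time: 25.42
eef_pos: [0.5134, -0.1334, 0.2024]
orientation: [0.0, 0.856, 0.516, 0.001]
force: [1.1, 1.0, -0.2]
gripper_width: 0.0651
grasp_force: 0.0
```

send_rows:
  deltas:
    - [-0.05, 0.25, 0, 0, 0, 0, -1]
    - [-0.1, 0.5, 0, 0, 0, 0, -1]
    - [-0.15, 0.75, 0, 0, 0, 0, -1]
    - [-0.2, 1.0, 0, 0, 0, 0, -1]

```text
time: 25.75
eef_pos: [0.4825, 0.0168, 0.2023]
orientation: [0.0, 0.856, 0.517, 0.001]
force: [0.5, -0.5, 1.0]
gripper_width: 0.0854
grasp_force: 0.0
```

send_rows:
  deltas:
    - [-0.05, 0.25, 0, 0, 0, 0, -1]
    - [-0.1, 0.5, 0, 0, 0, 0, -1]
    - [-0.15, 0.75, 0, 0, 0, 0, -1]
    - [-0.2, 1.0, 0, 0, 0, 0, -1]

```text
time: 26.08
eef_pos: [0.452, 0.1667, 0.2024]
orientation: [-0.0, 0.856, 0.517, 0.001]
force: [1.5, 0.3, 0.2]
gripper_width: 0.0854
grasp_force: 0.0
```

send_rows:
  deltas:
    - [-0.05, 0.25, 0, 0, 0, 0, -1]
    - [-0.1, 0.5, 0, 0, 0, 0, -1]
    - [-0.15, 0.75, 0, 0, 0, 0, -1]
    - [-0.2, 0.95, 0, 0, 0, 0, -1]
    - [-0.2, 0.95, 0, 0, 0, 0, -1]

```text
time: 26.5
eef_pos: [0.4189, 0.315, 0.2032]
orientation: [-0.003, 0.853, 0.521, 0.002]
force: [0.5, 0.3, 0.2]
gripper_width: 0.086
grasp_force: 0.0
```

send_rows:
  deltas:
    - [0, 0, 0, 0, 0, 0, -1]
    - [0, 0, 0, 0, 0, 0, -1]
    - [0, 0, 0, 0, 0, 0, -1]
    - [0, 0, 0, 0, 0, 0, -1]

```text
time: 26.83
eef_pos: [0.4237, 0.3046, 0.202]
orientation: [0.0, 0.858, 0.514, -0.0]
force: [0.3, 1.1, -0.2]
gripper_width: 0.0857
grasp_force: 0.0
```

```bash
python3 st.py
```

```text
tcp [0.4237 0.3046 0.202 ] yaw 61.92057697775518 qv 0.005100922374896944 j [-0.0089  0.3726 -0.8669  1.8919  0.3309  1.0276 -1.5066]
[579.0168 351.5621  30.319   27.9496   0.0204]
[511.147  352.1116  18.1143  16.9509   0.0201]
[414.9874 355.034   23.9625  21.3993   0.0196]
[541.3456 264.8206  30.3873  27.3513   0.0212]
[580.9879 202.9483  17.9081  17.3089   0.0205]
[540.7513  41.4436  33.6852  13.4034   0.0189]
```

send_rows:
  deltas:
    - [-0.03, 0.17, -0.1, 0, 0, 0, -1]
    - [-0.058, 0.335, -0.3, 0, 0, 0, -1]
    - [-0.058, 0.335, -0.55, 0, 0, 0, -1]
    - [-0.058, 0.335, -0.8, 0, 0, 0, -1]
    - [-0.058, 0.335, -0.9, 0, 0, 0, -1]

```text
time: 27.3
eef_pos: [0.413, 0.3534, 0.0629]
orientation: [0.001, 0.857, 0.515, -0.003]
force: [0.3, -0.4, -0.1]
gripper_width: 0.0854
grasp_force: 0.0
```

send_rows:
  deltas:
    - [0, 0, -0.1, 0, 0, 0, -1]
    - [0, 0, -0.25, 0, 0, 0, -1]
    - [0, 0, -0.36, 0, 0, 0, -1]
    - [0, 0, -0.41, 0, 0, 0, -1]
    - [0, 0, -0.41, 0, 0, 0, -1]

```text
time: 27.72
eef_pos: [0.4141, 0.3547, 0.0043]
orientation: [0.0, 0.857, 0.515, -0.002]
force: [0.2, 0.1, 0.6]
gripper_width: 0.0852
grasp_force: 0.0
```

send_rows:
  deltas:
    - [0, 0, 0, 0, 0, 0, -0.5]
    - [0, 0, 0, 0, 0, 0, 0]
    - [0, 0, 0, 0, 0, 0, 0.3]
    - [0, 0, 0, 0, 0, 0, 0.6]
    - [0, 0, 0, 0, 0, 0, 1]

```text
time: 28.13
eef_pos: [0.4148, 0.3565, 0.0065]
orientation: [-0.0, 0.857, 0.515, 0.001]
force: [-0.0, -0.2, -0.2]
gripper_width: 0.0253
grasp_force: 0.0
```

send_rows:
  deltas:
    - [0, 0, 0, 0, 0, 0, 1]
    - [0, 0, 0, 0, 0, 0, 1]
    - [0, 0, 0, 0, 0, 0, 1]
    - [0, 0, 0, 0, 0, 0, 1]
    - [0, 0, 0, 0, 0, 0, 1]

```text
time: 28.55
eef_pos: [0.4147, 0.3565, 0.0066]
orientation: [0.0, 0.857, 0.515, 0.001]
force: [0.4, -0.6, 6.4]
gripper_width: 0.0221
grasp_force: 29.3
```

send_rows:
  deltas:
    - [0, 0, 0.1, 0, 0, 0, 1]
    - [0, 0, 0.3, 0, 0, 0, 1]
    - [0.05, 0, 0.5, 0, 0, 0, 1]
    - [0.1, 0, 0.7, 0, 0, 0, 1]
    - [0.15, 0, 0.85, 0, 0, 0, 1]

```text
time: 28.97
eef_pos: [0.4372, 0.3569, 0.1356]
orientation: [-0.0, 0.857, 0.516, 0.001]
force: [0.9, 0.8, -0.4]
gripper_width: 0.0221
grasp_force: 29.4
```

send_rows:
  deltas:
    - [0.07, -0.25, 0.1, 0, 0, 0, 1]
    - [0.14, -0.5, 0.2, 0, 0, 0, 1]
    - [0.2, -0.75, 0.3, 0, 0, 0, 1]
    - [0.27, -1.0, 0.42, 0, 0, 0, 1]

```text
time: 29.3
eef_pos: [0.4766, 0.2053, 0.1959]
orientation: [0.0, 0.857, 0.516, -0.001]
force: [0.6, -0.1, 0.4]
gripper_width: 0.0221
grasp_force: 29.5
```

send_rows:
  deltas:
    - [0.07, -0.25, 0, 0, 0, 0, 1]
    - [0.14, -0.5, 0, 0, 0, 0, 1]
    - [0.2, -0.75, 0, 0, 0, 0, 1]
    - [0.27, -1.0, 0, 0, 0, 0, 1]

```text
time: 29.63
eef_pos: [0.5174, 0.0553, 0.1959]
orientation: [0.0, 0.857, 0.516, 0.0]
force: [1.2, -0.9, -0.3]
gripper_width: 0.0224
grasp_force: 29.5
```

send_rows:
  deltas:
    - [0.07, -0.25, 0, 0, 0, 0, 1]
    - [0.14, -0.5, 0, 0, 0, 0, 1]
    - [0.2, -0.75, 0, 0, 0, 0, 1]
    - [0.27, -1.0, 0, 0, 0, 0, 1]

```text
time: 29.97
eef_pos: [0.5578, -0.0946, 0.1957]
orientation: [0.0, 0.857, 0.515, -0.0]
force: [1.4, 1.4, -0.6]
gripper_width: 0.022
grasp_force: 29.5
```

send_rows:
  deltas:
    - [0.07, -0.25, 0, 0, 0, 0, 1]
    - [0.14, -0.5, 0, 0, 0, 0, 1]
    - [0.217, -0.705, 0, 0, 0, 0, 1]
    - [0.217, -0.705, 0, 0, 0, 0, 1]
    - [0.217, -0.705, 0, 0, 0, 0, 1]

```text
time: 30.38
eef_pos: [0.5904, -0.2009, 0.1948]
orientation: [-0.0, 0.858, 0.513, -0.0]
force: [-0.6, 0.1, -0.5]
gripper_width: 0.0218
grasp_force: 29.5
```

send_rows:
  deltas:
    - [0, 0, 0, 0, 0, 0, 1]
    - [0, 0, 0, 0, 0, 0, 1]
    - [0, 0, 0, 0, 0, 0, 1]
    - [0, 0, 0, 0, 0, 0, 1]
    - [0, 0, 0, 0, 0, 0, 1]

```text
time: 30.8
eef_pos: [0.5906, -0.1974, 0.196]
orientation: [0.0, 0.857, 0.516, 0.0]
force: [0.3, -0.1, 0.7]
gripper_width: 0.0223
grasp_force: 29.5
```

```bash
python3 pk.py w9; python3 fit.py
```

```text
tcp [ 0.5906 -0.1977  0.196 ] yaw 62.12154083990534 j [ 0.7718  0.516  -0.7263  1.673   0.3772  1.0974 -0.5512] 0.02201186084359232
floor [319.  96.] 725 625.8 -133.6 27.0 0.02464060530058043
floor [319. 139.] 655 608.3 -167.0 26.8 0.02449805419010831
floor [319. 179.] 577 606.8 -169.1 97.8 0.024591267983068044
[318.5283  96.0386] [304  81  30  31 725] [ 0.626  -0.1332  0.0243] [ 0.6261 -0.1331  0.0246]
[318.6855 138.8901] [305 125  29  29 655] [ 0.6083 -0.1671  0.0243] [ 0.6083 -0.1672  0.0245]
[318.6187 178.8769] [305 166  28  27 577] [ 0.5902 -0.2012  0.0243] [ 0.5903 -0.2009  0.0246]
```

send_rows:
  deltas:
    - [0.005, -0.011, -0.2, 0, 0, 0, 1]
    - [0.005, -0.011, -0.45, 0, 0, 0, 1]
    - [0.005, -0.011, -0.7, 0, 0, 0, 1]
    - [0.005, -0.011, -0.87, 0, 0, 0, 1]
    - [0.005, -0.011, -0.87, 0, 0, 0, 1]

```text
time: 31.32
eef_pos: [0.587, -0.1996, 0.0595]
orientation: [-0.004, 0.857, 0.516, -0.004]
force: [-1.1, -0.0, -0.7]
gripper_width: 0.0218
grasp_force: 29.5
```

send_rows:
  deltas:
    - [0, 0, 0, 0, 0, 0, 1]
    - [0, 0, 0, 0, 0, 0, 1]
    - [0, 0, -0.05, 0, 0, 0, 1]
    - [0, 0, -0.1, 0, 0, 0, 1]
    - [0, 0, -0.14, 0, 0, 0, 1]

```text
time: 31.73
eef_pos: [0.5915, -0.2001, 0.0447]
orientation: [0.001, 0.857, 0.515, 0.0]
force: [-2.1, 0.7, 2.1]
gripper_width: 0.0222
grasp_force: 29.5
```

send_rows:
  deltas:
    - [0, 0, -0.02, 0, 0, 0, 1]
    - [0, 0, -0.04, 0, 0, 0, 1]
    - [0, 0, -0.06, 0, 0, 0, 1]
    - [0, 0, -0.08, 0, 0, 0, 1]
    - [0, 0, -0.08, 0, 0, 0, 1]

```text
time: 32.15
eef_pos: [0.5898, -0.199, 0.0314]
orientation: [-0.001, 0.857, 0.516, -0.001]
force: [-3.4, 2.8, -0.6]
gripper_width: 0.022
grasp_force: 30.7
```

Releasing the last stone and checking all three.

send_rows:
  deltas:
    - [0, 0, 0, 0, 0, 0, 0.42]
    - [0, 0, 0, 0, 0, 0, 0.38]
    - [0, 0, 0, 0, 0, 0, 0.33]
    - [0, 0, 0, 0, 0, 0, 0.3]

```text
time: 32.48
eef_pos: [0.5891, -0.1986, 0.0316]
orientation: [-0.002, 0.857, 0.516, -0.002]
force: [-8.3, 3.8, 3.7]
gripper_width: 0.0299
grasp_force: 0.0
```

send_rows:
  deltas:
    - [0, 0, 0.05, 0, 0, 0, 0.3]
    - [0, 0, 0.15, 0, 0, 0, 0.3]
    - [0, 0, 0.4, 0, 0, 0, 0.3]
    - [0, 0, 0.65, 0, 0, 0, 0.3]
    - [0, 0, 0.95, 0, 0, 0, 0.3]

```text
time: 32.9
eef_pos: [0.5917, -0.2003, 0.1736]
orientation: [0.0, 0.857, 0.515, 0.001]
force: [1.4, -0.6, 0.6]
gripper_width: 0.0296
grasp_force: 0.0
```

send_rows:
  deltas:
    - [-0.1, -0.15, 0.2, 0, 0, 0, 0.3]
    - [-0.2, -0.35, 0.45, 0, 0, 0, 0.3]
    - [-0.3, -0.5, 0.6, 0, 0, 0, 0.3]
    - [-0.3, -0.5, 0.6, 0, 0, 0, 0.3]
    - [-0.3, -0.5, 0.6, 0, 0, 0, 0.3]

```text
time: 33.32
eef_pos: [0.5469, -0.2784, 0.265]
orientation: [0.003, 0.858, 0.513, 0.001]
force: [-0.0, 0.2, -0.1]
gripper_width: 0.0298
grasp_force: 0.0
```

```bash
python3 chk.py wrist w10; python3 - <<'E'
from h import *
o,c,im,d=shot('top','t4');g=cv2.cvtColor(im,cv2.COLOR_RGB2HSV).astype(int);m=(g[...,0]<22)&(g[...,1]>110)&(g[...,2]>110);m[:,:120]=0;m[:,420:]=0;m[:165]=0;m[280:]=0
n,l,s,ce=cv2.connectedComponentsWithStats(m.astype(np.uint8));print([(ce[i].round(1),s[i,4]) for i in range(1,n) if s[i,4]>8])
a=cv2.imread('pics/w10.png');cv2.imwrite('pics/c1.png',np.vstack([a[:300],cv2.resize(cv2.imread('pics/t4.png')[130:280,170:490],(640,300))]))
E
```

```text
tcp [ 0.5469 -0.2784  0.265 ]
in case 632.5 -236.0 d 165.1 z med/max 0.047545554597146045 0.05077997259593652 tilt [ 0.9113 -0.4737]
in case 589.4 -201.1 d 23.6 z med/max 0.04169100347321664 0.04379096987896844 tilt [-0.0023 -0.0029]
in case 571.7 -235.3 d 25.0 z med/max 0.04147687629214536 0.04322005682218004 tilt [0.0704 0.0138]
in case 555.5 -269.6 d 25.8 z med/max 0.041332111699360574 0.043453943825688075 tilt [ 0.0044 -0.0631]
[(array([290.4, 219.6]), np.int32(1681)), (array([195.9, 198.2]), np.int32(97)), (array([374.7, 196. ]), np.int32(44)), (array([243.3, 198.1]), np.int32(37)), (array([385.8, 201.9]), np.int32(46)), (array([223.1, 210.4]), np.int32(93)), (array([396.9, 207.3]), np.int32(43)), (array([194.6, 220. ]), np.int32(41))]
```

View pics/c1.png

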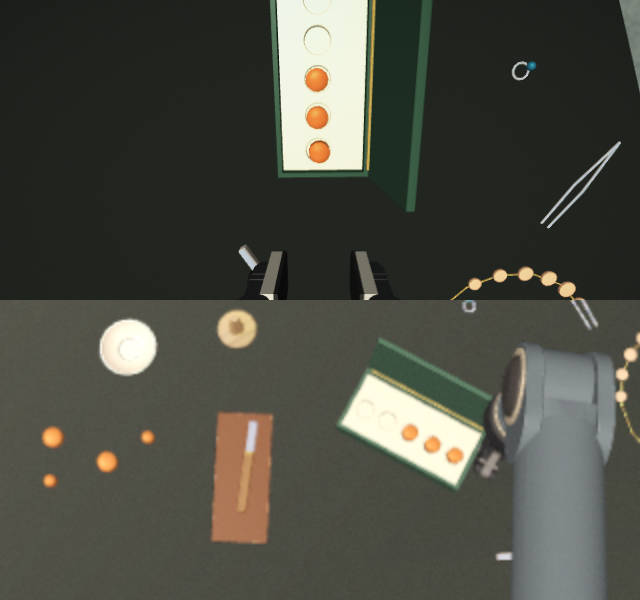

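All three stones sit flat in pockets of their own, the two small and two large ones remain on the counter, and the blade is on the pad. Next I move behind the opened lid, with fingers shut and turned 90°.

send_rows:
  deltas:
    - [0.05, 0, 0.03, 0, 0, -0.066, 0.6]
    - [0.1, 0.01, 0.05, 0, 0, -0.132, 1]
    - [0.17, 0.02, 0.05, 0, 0, -0.198, 1]
    - [0.25, 0.03, 0.05, 0, 0, -0.264, 1]
    - [0.33, 0.04, 0.05, 0, 0, -0.33, 1]

```text
time: 33.83
eef_pos: [0.5968, -0.2667, 0.2677]
orientation: [-0.001, 0.961, 0.278, -0.0]
force: [0.4, -1.2, 0.2]
gripper_width: 0.0002
grasp_force: 0.0
```

send_rows:
  deltas:
    - [0.07, 0.01, 0, 0, 0, -0.066, 1]
    - [0.14, 0.02, 0, 0, 0, -0.132, 1]
    - [0.21, 0.03, 0, 0, 0, -0.198, 1]
    - [0.28, 0.04, 0, 0, 0, -0.264, 1]
    - [0.35, 0.05, 0, 0, 0, -0.33, 1]

```text
time: 34.25
eef_pos: [0.6493, -0.2589, 0.2673]
orientation: [-0.001, 1.0, 0.022, -0.001]
force: [0.8, 0.4, 0.2]
gripper_width: 0.0001
grasp_force: 0.0
```

send_rows:
  deltas:
    - [0.07, 0.01, 0, 0, 0, -0.07, 1]
    - [0.14, 0.02, 0, 0, 0, -0.14, 1]
    - [0.21, 0.03, 0, 0, 0, -0.21, 1]
    - [0.28, 0.05, 0, 0, 0, -0.28, 1]
    - [0.29, 0.05, 0, 0, 0, -0.34, 1]

```text
time: 34.67
eef_pos: [0.6939, -0.2498, 0.2668]
orientation: [-0.001, 0.97, -0.241, -0.001]
force: [0.1, -0.2, -0.7]
gripper_width: -0.0003
grasp_force: 0.0
```

send_rows:
  deltas:
    - [0, 0, 0, 0, 0, 0, 1]
    - [0, 0, 0, 0, 0, 0, 1]
    - [0, 0, 0, 0, 0, 0, 1]
    - [0, 0, 0, 0, 0, 0, 1]
    - [0, 0, 0, 0, 0, 0, 1]

```text
time: 35.08
eef_pos: [0.6916, -0.2541, 0.2688]
orientation: [0.0, 0.97, -0.241, -0.0]
force: [-0.3, -0.4, -1.1]
gripper_width: 0.0004
grasp_force: 0.0
```

```bash
cat > s.py <<'E'
from h import *
np.set_printoptions(precision=4,suppress=True)
o=bot.get_obs();n=np.array([.883,-.469]);y=np.array([.469,.883]);h=np.array([.639,-.2268]);r=o['eef_pos'][:2]-h
q=o['orientation'];print(o['eef_pos'],'s',r@n,'y',r@y,'yaw',np.degrees(2*np.arctan2(q[2],q[1])),o['joint_positions'],o['force'],o['gripper_width'])
E
python3 s.py
```

```text
[ 0.6916 -0.2541  0.2688] s 0.059256971036145425 y 0.0005149733982820093 yaw -27.904719191623595 [ 0.521   0.5781 -0.3754  1.2997  0.2093  1.3023 -1.912 ] [-0.2551 -0.3694 -1.0921] 0.000380591794635564
```

send_rows:
  deltas:
    - [0, 0, -0.2, 0, 0, 0, 1]
    - [0, 0, -0.45, 0, 0, 0, 1]
    - [0, 0, -0.7, 0, 0, 0, 1]
    - [0, 0, -0.84, 0, 0, 0, 1]
    - [0, 0, -0.84, 0, 0, 0, 1]

```text
time: 35.5
eef_pos: [0.6878, -0.2537, 0.1364]
orientation: [-0.0, 0.97, -0.241, -0.006]
force: [-1.7, -0.4, -1.4]
gripper_width: 0.0001
grasp_force: 0.0
```

send_rows:
  deltas:
    - [-0.053, 0.028, 0, 0, 0, 0, 1]
    - [-0.112, 0.059, 0, 0, 0, 0, 1]
    - [-0.159, 0.085, 0.003, 0, 0, 0, 1]
    - [-0.194, 0.103, 0.01, 0, 0, 0, 1]
    - [-0.236, 0.125, 0.014, 0, 0, 0, 1]

```text
time: 35.92
eef_pos: [0.6574, -0.2356, 0.147]
orientation: [0.0, 0.97, -0.242, 0.002]
force: [1.3, -1.0, 2.5]
gripper_width: -0.0002
grasp_force: 0.6
```

send_rows:
  deltas:
    - [-0.051, 0.027, 0.002, 0, 0, 0, 1]
    - [-0.103, 0.055, -0.001, 0, 0, 0, 1]
    - [-0.154, 0.082, -0.009, 0, 0, 0, 1]
    - [-0.204, 0.109, -0.022, 0, 0, 0, 1]
    - [-0.253, 0.135, -0.04, 0, 0, 0, 1]

```text
time: 36.33
eef_pos: [0.6177, -0.2146, 0.139]
orientation: [0.0, 0.97, -0.241, 0.0]
force: [0.6, -0.2, 0.9]
gripper_width: -0.0
grasp_force: 0.6
```

```bash
python3 s.py; python3 - <<'E'
from h import *
o,c,im,d=shot('side','s2');P=cloud(c,d);n=np.array([.883,-.469]);h=np.array([.639,-.2268])
g=cv2.cvtColor(im,cv2.COLOR_RGB2HSV).astype(int);m=(abs(g[...,0]-68)<18)&(g[...,1]>50)&(P[...,2]>.06)&(P[...,2]<.17);s=(P[...,:2]-h)@n;m&=(abs(s)<.13);print(m.sum(),'angle',np.degrees(np.arctan2(P[m][:,2].max()-.045,-s[m][P[m][:,2].argmax()])))
E
```

```text
[ 0.6177 -0.2146  0.139 ] s -0.024535871951615263 y 0.0007516909117703731 yaw -27.94328415809834 [ 0.5359  0.5502 -0.3788  1.6622  0.2361  0.9745 -1.984 ] [ 0.5907 -0.1995  0.8632] -1.908607570707323e-05
1269 angle 67.79943063568614
```

View pics/s2.png

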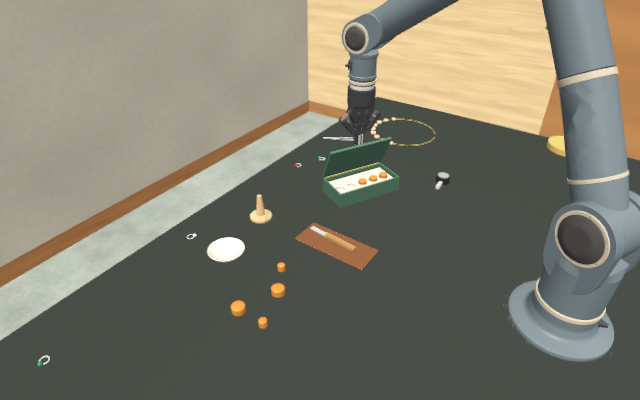

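The side view shows the lid at about 68° with the fingers behind it at (362,140). Continuing down the arc until shut.

send_rows:
  deltas:
    - [-0.047, 0.025, -0.023, 0, 0, 0, 1]
    - [-0.093, 0.049, -0.05, 0, 0, 0, 1]
    - [-0.137, 0.073, -0.082, 0, 0, 0, 1]
    - [-0.177, 0.094, -0.117, 0, 0, 0, 1]
    - [-0.215, 0.114, -0.157, 0, 0, 0, 1]

```text
time: 36.8
eef_pos: [0.5854, -0.1975, 0.1148]
orientation: [0.0, 0.97, -0.241, -0.0]
force: [-0.2, 0.0, 1.8]
gripper_width: 0.0
grasp_force: 0.5
```

send_rows:
  deltas:
    - [-0.034, 0.018, -0.043, 0, 0, 0, 1]
    - [-0.065, 0.035, -0.09, 0, 0, 0, 1]
    - [-0.093, 0.049, -0.139, 0, 0, 0, 1]
    - [-0.117, 0.062, -0.191, 0, 0, 0, 1]
    - [-0.135, 0.072, -0.245, 0, 0, 0, 1]

```text
time: 37.22
eef_pos: [0.5654, -0.1869, 0.0778]
orientation: [0.0, 0.97, -0.241, -0.0]
force: [-0.1, 0.7, 1.0]
gripper_width: 0.0002
grasp_force: 0.5
```

send_rows:
  deltas:
    - [-0.015, 0.008, -0.056, 0, 0, 0, 1]
    - [-0.024, 0.013, -0.101, 0, 0, 0, 1]
    - [-0.029, 0.015, -0.136, 0, 0, 0, 1]
    - [-0.032, 0.017, -0.165, 0, 0, 0, 1]
    - [-0.032, 0.017, -0.171, 0, 0, 0, 1]

```text
time: 37.63
eef_pos: [0.5609, -0.1845, 0.053]
orientation: [0.0, 0.97, -0.241, -0.001]
force: [-3.6, 2.1, 8.6]
gripper_width: -0.0001
grasp_force: 4.3
```

send_rows:
  deltas:
    - [0, 0, -0.008, 0, 0, 0, 1]
    - [0, 0, -0.015, 0, 0, 0, 1]
    - [0, 0, -0.02, 0, 0, 0, 1]
    - [0, 0, -0.02, 0, 0, 0, 1]

```text
time: 37.97
eef_pos: [0.561, -0.1845, 0.0528]
orientation: [0.001, 0.97, -0.242, -0.001]
force: [-8.0, 2.5, 20.7]
gripper_width: 0.0001
grasp_force: 10.6
```

Pressed firmly shut (z = 0.053, 20 N). Lifting clear and checking the final state.

send_rows:
  deltas:
    - [0, 0, 0.1, 0, 0, 0, 1]
    - [0, 0, 0.3, 0, 0, 0, 1]
    - [0, 0, 0.55, 0, 0, 0, 1]
    - [0, 0, 0.8, 0, 0, 0, 1]
    - [0, 0, 1.0, 0, 0, 0, 1]

```text
time: 38.38
eef_pos: [0.5621, -0.1848, 0.2028]
orientation: [0.0, 0.97, -0.241, 0.001]
force: [0.6, -0.1, 0.2]
gripper_width: -0.0003
grasp_force: 0.0
```

send_rows:
  deltas:
    - [-0.1, -0.2, 0.1, 0, 0, 0, 1]
    - [-0.2, -0.4, 0.2, 0, 0, 0, 1]
    - [-0.3, -0.6, 0.2, 0, 0, 0, 1]
    - [-0.4, -0.8, 0.2, 0, 0, 0, 1]
    - [-0.4, -0.8, 0.2, 0, 0, 0, 1]

```text
time: 38.8
eef_pos: [0.4969, -0.3134, 0.23]
orientation: [0.003, 0.969, -0.247, -0.0]
force: [-0.7, -0.9, 0.4]
gripper_width: -0.0001
grasp_force: 0.0
```

send_rows:
  deltas:
    - [0, -0.2, 0, 0, 0, 0, 1]
    - [0, -0.4, 0, 0, 0, 0, 1]
    - [0, -0.6, 0, 0, 0, 0, 1]
    - [0, -0.6, 0, 0, 0, 0, 1]
    - [0, -0.6, 0, 0, 0, 0, 1]

```text
time: 39.22
eef_pos: [0.5004, -0.3968, 0.2292]
orientation: [0.0, 0.97, -0.243, -0.0]
force: [0.6, 1.0, -0.1]
gripper_width: 0.0002
grasp_force: 0.0
```

```bash
python3 - <<'E'
from h import *
np.set_printoptions(precision=4,suppress=True)
o,c,im,d=shot('top','t9');P=cloud(c,d);cs=cv2.imread('pics/t9.png')[90:290,170:490]
o,c2,im2,d2=shot('side','s9')
cv2.imwrite('pics/f.png',np.vstack([cv2.resize(cs,(480,300)),cv2.resize(cv2.imread('pics/s9.png'),(480,300))]))
q=onz(c,proj(c,[[.56,-.18,.053]]),.053)
n=np.array([.883,-.469]);y=np.array([.469,.883]);h=np.array([.639,-.2268])
for s in(-.1,-.06,-.02):
    for yy in(-.03,.04,.08):
        X=np.r_[h+s*n+yy*y,.053];u,v=np.round(proj(c,X)[0]).astype(int);print(s,yy,np.median(P[v-1:v+2,u-1:u+2,2]))
E
```

```text
-0.1 -0.03 0.05406587120576001
-0.1 0.04 0.0535531360012198
-0.1 0.08 0.05417860642356298
-0.06 -0.03 0.05281224137566776
-0.06 0.04 0.053164811564768266
-0.06 0.08 0.05258322994770692
-0.02 -0.03 0.053315373959291756
-0.02 0.04 0.0526197013467542
-0.02 0.08 0.05309503709038044
```

View pics/f.png

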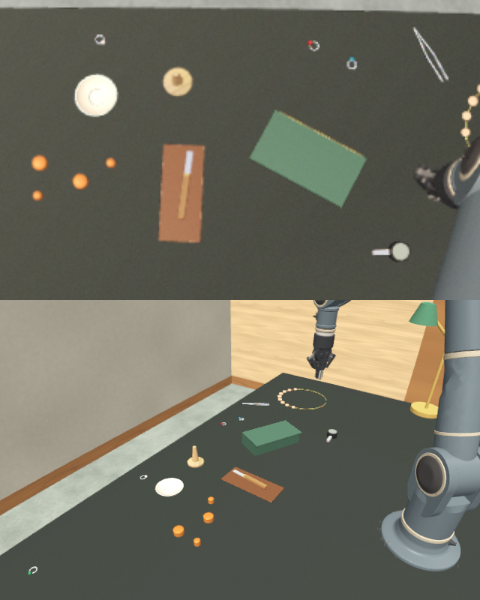

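The lid is flat at 53 mm all over, so it is fully shut. The blade is on its pad, four stones remain on the counter, and the loupe, cone and dish haven't moved. Handing in.

```bash
python3 -c "
from bench import bot
print(bot.hand_in())"
```

```text
the job is handed in; nothing more can be done
None
```

I prised the lid open with the blade and laid the blade back on its pad, put all three 24 mm stones flat into pockets of their own, shut the lid fully, and handed the job in at about 39 s.

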